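# Depth-check a clamped punch guide and hold up the gauge

## Task

Swing the toggle clamp over onto the base of the punch guide so that its rubber foot presses on it, then pick up the collared gauge rod and push it into the slanting guide tube until its collar stops against the mouth. Draw the rod right out again and finish holding it still in the gripper, rod level, at least 20 cm above the bench and touching nothing else, so that its tip can be read. Leave the guide clamped in its nest and the other things on the bench where they are; do not put the rod down at the end.

Things in the scene. Friction and masses are not known exactly. Their poses are not given: they have to be found in the camera images.
- clamp (a joint): toggle clamp hinge, rad: 0 = fully open (arm leaning 0.45 rad back past upright), 0.45 = arm upright, 2.02 = arm level with the rubber foot on the guide's base. Over-centre by its own weight (350 g, slightly stiff and damped hinge): let go well past upright it falls onto the guide and stays there, pressing with about 2 N at the foot; moving the handle takes under 6 N; let go before upright it stays or falls back open. Starts open, 0 to 0.3
- clamp_hinge (a point): the clamp's hinge point on the fixed steel nest, 62 mm above the bench. Its axes are the nest's: x = the hinge axis, y = the way the arm points when closed, z up. In these axes the guide stands at y +60 to +145 mm
- clamp_handle (a point): middle of the clamp's black bar handle's grip: a round bar 12 mm thick parallel to the hinge axis, reaching 33 mm from this point towards the steel arm (arm side face 34 mm away, towards -x of clamp_hinge) and 23 mm to its free end. It goes round the hinge at radius 79 mm: with joint value q it lies at angle (0.32 + 2.02 - q) rad from the nest's +y towards up, 42 mm along +x from the hinge point; when closed it is 87 mm above the bench. Can be pinched from above
- guide: the punch guide: loose aluminium part, 550 g, base slab 90 x 85 x 20 mm sitting in a shallow pocket in the nest (its underside 12 mm above the bench, about 1.5 mm play) with a steel tube leaning at 45 degrees on it. Origin under the slab, below the tube; axes as the nest's at the start
- tube_mouth (a point): centre of the open upper end of the steel guide tube, 84 mm above the bench. Its z axis points out of the tube along its centre line (up at 45 degrees, and roughly towards the robot); its y axis is level. Tube 60 mm long, 25 mm outside, bore 13.6 mm
- gauge_grip (a point): middle of the gauge rod's flat-sided steel handle, 90 mm long, 16 mm wide (y) and 18 mm high (z). Its x axis runs along the rod to the tip. The rod (130 g, mass varies) starts level on a wooden rest, axis 60 mm above the bench, tip away from the robot; two forks carry it, each 12 mm long, 44 mm wide, up to 67 mm above the bench: centred 43 mm behind this point (handle) and 73 mm ahead of it (shaft). Its last 6 mm taper to 5.6 mm thick
- gauge_collar (a point): centre of the collar's tip-side face, 47 mm from gauge_grip along x. Collar 26 mm across, 8 mm thick; ahead of it the shaft is 10 mm thick and 50 mm long. Same axes as gauge_grip
- gauge_tip (a point): tip of the gauge rod, 97 mm from gauge_grip along x, 50 mm beyond the collar face. Same axes
- tin_mid (a point): bystander: small round brass tin, 40 mm across, 24 mm high, between nest and rest; point at mid height
- wax_mid (a point): bystander: amber wax puck just before the nest, 52 mm across, 22 mm high; point at mid height
- slicker_mid (a point): bystander: turned wooden edge slicker, 34 mm across, 55 mm high; point at mid height
- hammer_mid (a point): bystander: hammer lying on the bench; point at its underside
- maul_mid (a point): bystander: white nylon maul standing on its head, 68 mm across, 170 mm high; point in the head, 45 mm up
- jar_mid (a point): bystander: glass jar, 60 mm across, 80 mm high; point at mid height
- creaser_mid (a point): bystander: dark wooden creaser stick, 12 mm thick, 142 mm long, lying; point at its underside
Things that resemble listed ones, but are neither listed nor needed, are in the scene too. Of the things that look like the part that bears gauge_grip, the smaller one is meant. What is shaped like the guide but green is not meant.

How it is judged (in metres and radians):
On the way, in this order (a step that is already met when the one before it is completed fails the run):
1. the clamp arm is swung over and its foot presses on the guide (value of joint clamp above 1.96 rad and contact force between clamp and guide above 1 N), for 0.2 s.
2. the gauge rod is in the clamped guide's tube with its collar against the mouth (distance between gauge_collar and tube_mouth below 0.004 m and angle between the x axis of gauge_collar and the z axis of tube_mouth, either way round below 0.12 rad and value of joint clamp above 1.96 rad), for 0.2 s.
3. the rod is drawn right out of the tube (z of gauge_tip in the frame of tube_mouth above 0.01 m), for 0.1 s.
At the end, for the whole second after the job is handed in: the gripper holds the gauge rod still (under 30 mm/s), level within 10 degrees, handle middle and tip at least 185 mm above the bench, touching neither guide nor clamp; the clamp is closed (over 1.96 rad) with its foot pressing on the guide by over 1 N, and the guide sits in its nest within 5 mm (all of step 1 and angle between gauge_grip's own x axis and vertical between 1.396 and 1.745 rad and height (world z) of each of gauge_grip, gauge_tip above 0.185 m and contact force between gauge and the fingers above 2 N and contact force between gauge and guide below 0.2 N and contact force between gauge and clamp below 0.2 N and linear speed of gauge below 0.03 m/s and z of guide in the frame of clamp_hinge between -0.054 and -0.046 m and x of guide in the frame of clamp_hinge between -0.005 and 0.005 m and y of guide in the frame of clamp_hinge between 0.11 and 0.12 m); the arm keeps its last pose, push and grip.
It fails at once if a bystander is shifted by more than 30 mm (distance of any of tin_mid, wax_mid, slicker_mid, hammer_mid, maul_mid, jar_mid, creaser_mid from where it was at the start of the episode above 0.03 m).
It also fails if it takes over 69 s, if anything falls off the work surface, if the arm or the gripper's body presses on something with over 40 N, if the wrist force passes 120 N, or if a joint passes its speed limit or range.

## Robot

A 6-joint arm with a two-finger parallel gripper is mounted at the origin on the work surface. World frame = base frame: x ahead of the robot, y to its left, z up, the work surface at z = 0. Lengths are in mm, angles in rad, forces in N, time in s.
With the tool pointing down it reaches from about 350 to 975 mm from the base axis. Payload 4.9 kg.
Tool frame: the origin (TCP) lies at the very end of the fingers, on their centre line; the grasp point (between the pads) lies 19 mm behind it; y points along the fingers, x is the direction in which the jaws open and shut, and the axes are right-handed (so a half turn about y gives the same grasp; the last joint's range is limited). The gripper opens to 85 mm and grips with 20 to 120 N. Pads are 22 mm wide; open, the fingers measure 114 mm over their backs; the gripper's body (76 mm by 85 mm) begins 54 mm behind the grasp point. The pads swing forward as they close: fully open they stand 13 mm farther back than shut.
Start: joints at [1.173, 0.053, 1.613, -0, 1.476, -0.119], TCP at [171.991, 600.85, 231.304] pointing down, gripper open.
Joint ranges: [-3.01, 3.01], [-1.01, 2.22], [0.06, 2.58], [-1.02, 4.17], [0.09, 2.62], [-3.14, 3.14]. Speed limits (rad/s): [2.57, 2.57, 3.14, 3.14, 3.14, 3.14].

## Interface

Orientations are given as a rotation vector (axis times angle).
In Python, from plant import status, imaging, job gives the robot as it stands.
- The arm moves only by the tool step_arm, never from a script. Its argument "commands" is a list of rows, each a list of 3 entries, a list of its own where there are three numbers: the shift along the tool's x, y, z in mm, then the turn, a rotation vector about the tool's x, y, z in degrees, then the closure, from 0 (fully open) to 1 (shut). In form: [[[tx, ty, tz], [ax, ay, az], gripper], ...]. A call has 1 to 12 rows; each row is the pose to reach, as a shift and turn from the pose commanded when the call began, along the tool's axes at that moment; what a row does not reach only later rows make up. A row lasts 1/10 s, in which the tool goes at most 50 mm and 8.59 degrees, less where a joint would pass 70% of its speed; a pose out of reach is approached as far as the arm can. A call with a gripper value outside its range is refused whole. The fingers move at their own pace and stop on an object; "squeeze" is the grip in N (left out, the last holds). Time passes only in rows, so rows that repeat a pose let the fingers close. It gives the time, the measured TCP pose, the force and the opening at its end, in the units of the state.
- status.get_state(): the state, without advancing time (a new reading comes with each control period).
- imaging.capture(name): name is "side" or "top"; returns the picture (384x512x3 uint8, red, green, blue); there is no depth.
- imaging.get_calibration(name): a dict with "vfov" (degrees; the focal length in pixels is half the picture's height over the tangent of half this angle, whatever the lens; pixels are square), "cx", "cy" (the principal point, pixels), "R" (3x3) and "t" (3): a world point X has camera coordinates R X + t. Camera axes: x right, y down, z forward; pixel columns grow to the right and rows downward; lengths in mm; the calibration is good to about 2 mm. A picture is of the moment at which its call begins. get_calibration takes no time and is no camera call.
- job.close_job(): hands the job in, once; it reports no verdict.
The state is a dict: "time": time; "joint_positions": joint angles; "joint_vel": joint speeds; "joint_efforts": joint torques, N m; "eef_pos": TCP position; "tool_rot": TCP orientation; "wrist_force": force on the tool from outside, world axes, zero at the start; "torque": the same for the moment, N m; "opening": finger opening in mm.
Only numpy, scipy, OpenCV 4.12 (cv2) and the standard library are available. Lean on these libraries where they do the work, as an engineer would, in place of code of your own. Each camera call takes 0.05 s, during which the arm holds its last target.

## Working session

There is one attempt and no reset: what is moved stays moved. The work goes in short steps, Python scripts to look and compute and a tool call to move; the robot and the scene stay as the last step left them, time stands still between calls to the robot, and variables do not carry over. Pictures are saved under pics/ and viewed, and the job is handed in when it is done.

Besides the shell and the picture viewer there is one more tool, called after "Request:" as name([rows], argument=value, ...), one row to a line, values as JSON. step_arm: Moves the arm, as the interface text tells. Its arguments: {"type":"object","properties":{"commands":{"type":"array","items":{"type":"array"}},"squeeze":{"type":"number"}},"required":["commands"]}

```bash
ls; mkdir -p pics
python3 - <<'E'
from plant import status, imaging
import cv2, numpy as np
print(status.get_state())
for n in("side","top"):
    im=imaging.capture(n); c=imaging.get_calibration(n); print(n,c)
    cv2.imwrite(f"pics/{n}0.png",im[:,:,::-1])
    cv2.imwrite(f"pics/{n}0b.png",cv2.resize(im[:,:,::-1],(800,600),interpolation=cv2.INTER_CUBIC))
E
```

```text
pics
{'time': 0.0, 'joint_positions': array([ 1.17301987e+00,  5.33710930e-02,  1.61433085e+00, -4.43053347e-05,
        1.47599853e+00, -1.18993815e-01]), 'joint_vel': array([ 9.55934385e-04,  6.09349808e-04, -5.90588679e-04, -3.88136103e-04,
        1.34277617e-06, -1.26875623e-03]), 'joint_efforts': array([ 2.11390820e-04, -3.93682194e+01, -3.70175993e+01, -5.23785354e-05,
        6.88714266e-03,  3.89791367e-06]), 'eef_pos': array([171.74903746, 600.27291199, 230.03218695]), 'tool_rot': array([-1.3294033 , -1.00008573,  1.00307988]), 'wrist_force': array([-1.21588403, -0.53936407,  0.42756721]), 'torque': array([ 0.06641411,  0.05576529, -0.01440774]), 'opening': 85.27488745446453}
side {'vfov': 48.48228537471925, 'cx': 250.91097868831665, 'cy': 183.74157493664654, 'R': array([[-0.96563556, -0.25979707,  0.00731057],
       [-0.16124386,  0.57678997, -0.80082067],
       [ 0.20383419, -0.77447971, -0.59885959]]), 't': array([ 462.91446814,  153.0679568 , 1388.04566736])}
top {'vfov': 53.236779897328944, 'cx': 252.7791519121882, 'cy': 191.81395338628406, 'R': array([[-0.01880715, -0.9997079 , -0.01517917],
       [-0.9880855 ,  0.0209037 , -0.15247974],
       [ 0.15275251,  0.01213061, -0.98819002]]), 't': array([  45.63114669,  512.58019973, 1084.12371393])}
```

View pics/side0b.png

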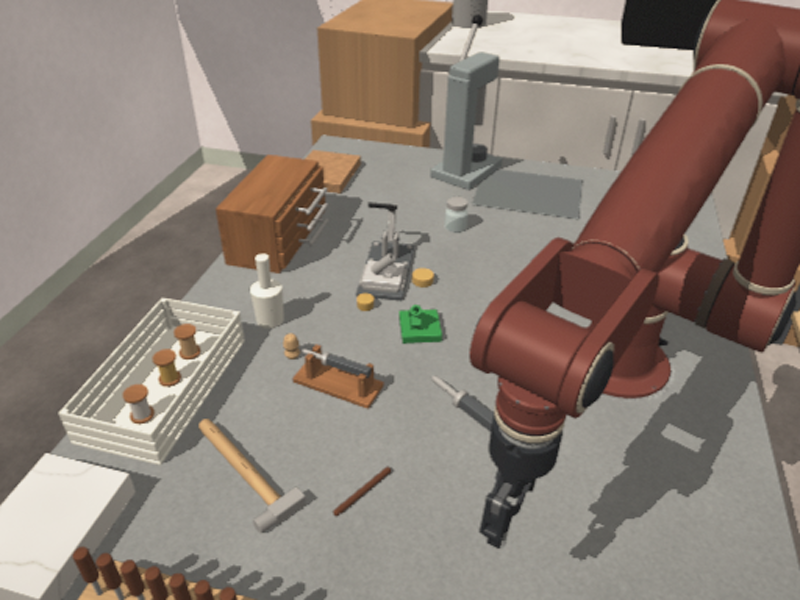

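View pics/top0b.png

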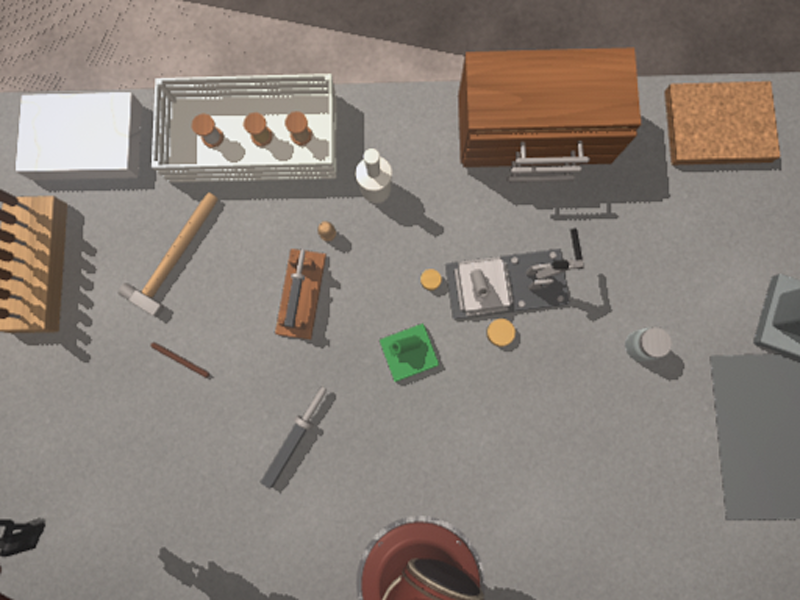

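Candidates (800x600 top view):
- **Rod:** the one on the wooden rest (295,285), or the bigger one lying on the bench (295,437). I choose the one on the rest, since it is smaller.
- **Guide:** the steel one in the nest (480,283), or the green one (408,352). I choose the steel one.
- **Round pieces:** the tin is at (431,279) and the wax at (501,333).

Close crops next.

```bash
cat > h.py <<'E'
import numpy as np, cv2
from scipy.optimize import least_squares
from scipy.spatial.transform import Rotation as Ro
from plant import status, imaging
C={n:imaging.get_calibration(n) for n in("side","top")}
def proj(n,X):
    c=C[n]; f=192/np.tan(np.radians(c["vfov"]/2)); p=np.atleast_2d(X)@np.array(c["R"]).T+c["t"]
    return np.c_[f*p[:,0]/p[:,2]+c["cx"], f*p[:,1]/p[:,2]+c["cy"]]
def atz(n,uv,z):
    c=C[n]; f=192/np.tan(np.radians(c["vfov"]/2)); R=np.array(c["R"])
    d=R.T@np.array([(uv[0]-c["cx"])/f,(uv[1]-c["cy"])/f,1]); o=-R.T@c["t"]
    return o+d*(z-o[2])/d[2]
def tri(us,ut):
    r=least_squares(lambda X:np.r_[proj("side",X)[0]-us,proj("top",X)[0]-ut],[500,0,60])
    return r.x,r.fun
def crop(im,x,y,w,h,k,fn,pts=None,n=None):
    # grid-labelled enlarged crop in raw pixel units
    o=cv2.resize(im[y:y+h,x:x+w,::-1],(w*k,h*k),interpolation=cv2.INTER_CUBIC)
    for i in range((x+9)//10*10,x+w,10):
        cv2.line(o,((i-x)*k+k//2,0),((i-x)*k+k//2,6),(0,0,255),1); cv2.putText(o,str(i),((i-x)*k,18),0,.4,(0,0,255),1)
    for j in range((y+9)//10*10,y+h,10):
        cv2.line(o,(0,(j-y)*k+k//2),(6,(j-y)*k+k//2),(0,0,255),1); cv2.putText(o,str(j),(8,(j-y)*k+k//2+4),0,.4,(0,0,255),1)
    if pts is not None:
        for u,v in proj(n,pts): cv2.circle(o,(int((u-x+.5)*k),int((v-y+.5)*k)),2,(0,255,0),-1)
    cv2.imwrite(fn,o)
E
python3 - <<'E'
from h import *
s=cv2.imread("pics/side0.png")[:,:,::-1]; t=cv2.imread("pics/top0.png")[:,:,::-1]
crop(t,165,135,60,90,6,"pics/t_rod.png"); crop(t,260,140,130,90,6,"pics/t_nest.png")
crop(s,175,205,80,60,10,"pics/s_rod.png"); crop(s,215,120,75,75,8,"pics/s_nest.png")
E
```

```text
(no output)
```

View pics/t_rod.png

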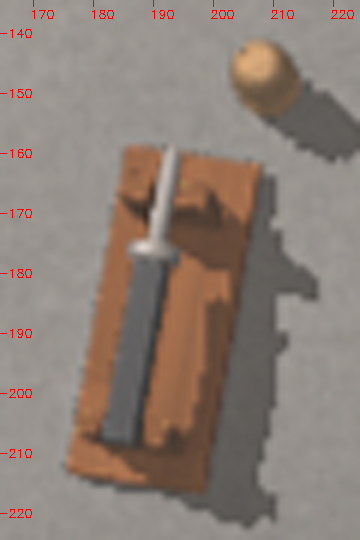

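View pics/t_nest.png

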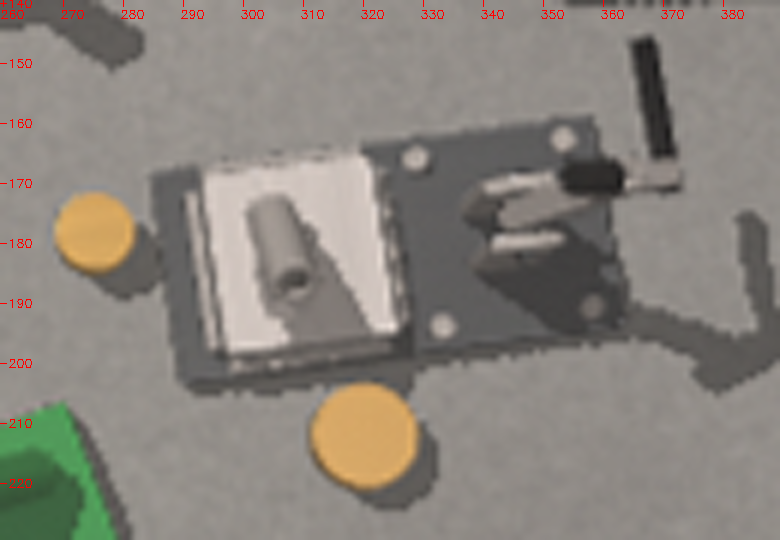

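View pics/s_rod.png

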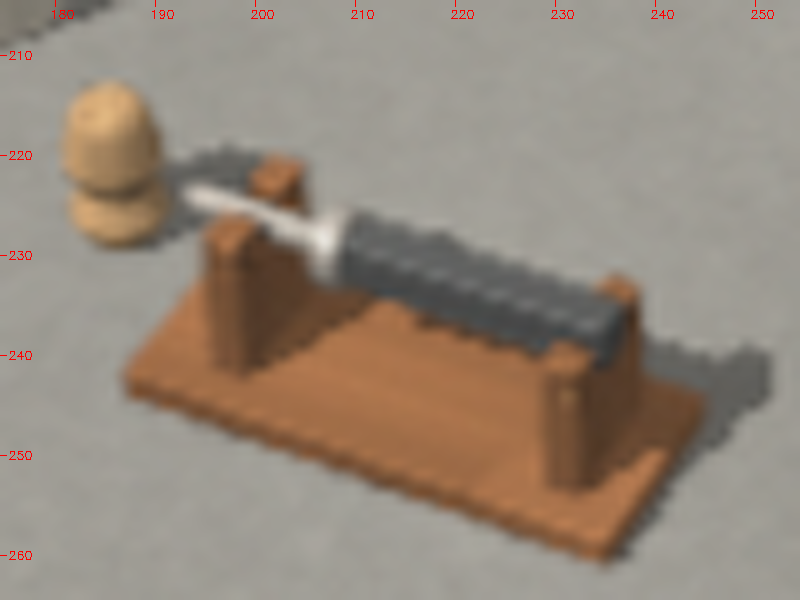

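View pics/s_nest.png

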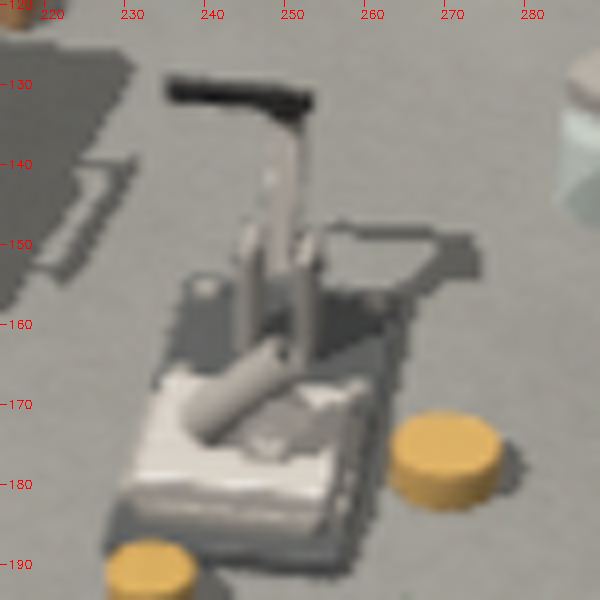

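The crops confirm the choice. The short rod sits on its rest: collar at (191,176) top and (206,229) side, tip at (193,159) and (193,223). The nest has the steel guide, with its mouth at (308,186) top and (249,163) side. The open clamp's handle bar spans (366,147)-(369,166) top and (235,130)-(253,132) side.

Next I fit the poses.

```bash
cat > fit.py <<'E'
from h import *
s=cv2.imread("pics/side0.png")[:,:,::-1]; t=cv2.imread("pics/top0.png")[:,:,::-1]
def P(us,ut): x,r=tri(us,ut); print(np.round(x,1),np.round(r,2)); return x
print("rod tip, collar, handle rear, mouth, tube foot, bar ends")
tip=P([193.2,223.3],[193.3,159.5]); col=P([206.5,229],[190.8,176])
P([248.6,163.5],[308,186.5])
P([235.3,130.5],[366,147]); P([253.,132],[369,166])
# nest fit: hx,hy,yaw ; slab top corners and q, tube yaw, mouth offset
def nest(p,L): 
    c,sn=np.cos(p[2]),np.sin(p[2]); L=np.atleast_2d(L)
    return np.c_[p[0]+c*L[:,0]-sn*L[:,1], p[1]+sn*L[:,0]+c*L[:,1], 62+L[:,2]]
corn=np.array([[45,145,-30],[45,60,-30],[-45,60,-30],[-45,145,-30.]])
ct=np.array([[294.2,168],[319.5,165],[325,194.5],[297,198]])
def bar(q,x): a=2.34-q; return [x,79*np.cos(a),79*np.sin(a)]
def f(p):
    r=[proj("top",nest(p,corn))-ct]
    r.append(proj("top",nest(p,[bar(p[3],65),bar(p[3],9)]))-[[366,147],[369,166]])
    r.append(proj("side",nest(p,[bar(p[3],65)]))-[[235.3,130.5]])
    return np.concatenate(r).ravel()
r=least_squares(f,[600,-150,0,.15]); print(r.x, r.fun.reshape(-1,2).round(2))
np.save("nest.npy",r.x); p=r.x
tube=nest(p,[[0,115,-50]])
pts=np.r_[nest(p,corn),nest(p,[bar(p[3],65),bar(p[3],9),bar(p[3],42),[0,0,0]]),tube,[tip,col]]
crop(t,260,140,130,90,6,"pics/t_nest2.png",pts,"top"); crop(s,215,120,75,75,8,"pics/s_nest2.png",pts,"side")
E
python3 fit.py
```

```text
rod tip, collar, handle rear, mouth, tube foot, bar ends
[608.3 206.4  65.2] [ 0.02  0.01 -0.   -0.02]
[561.4 214.5  59.9] [ 0.31  0.07 -0.06 -0.3 ]
[ 518.6 -119.8   90.7] [ 0.61  0.11 -0.09 -0.48]
[ 618.3 -279.1  123.9] [-0.03 -0.01  0.    0.02]
[ 559.1 -283.8  126.1] [-2.69 -0.51  0.36  1.9 ]
[ 5.51046882e+02 -2.33504006e+02  8.51016374e-02  4.97665895e-02] [[-1.33  0.07]
 [ 1.75  0.08]
 [ 0.27  0.32]
 [-0.47 -0.15]
 [-0.01 -0.42]
 [ 0.04  0.35]
 [-0.44  0.38]]
```

```bash
python3 -c "
import cv2,numpy as np
a=cv2.imread('pics/t_nest2.png');b=cv2.imread('pics/s_nest2.png');o=np.zeros((1150,780,3),np.uint8);o[:540]=a;o[545:1145,:600]=b
cv2.imwrite('pics/c1.png',cv2.resize(o,(407,600),interpolation=cv2.INTER_AREA))"
```

```text
(no output)
```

View pics/t_nest2.png

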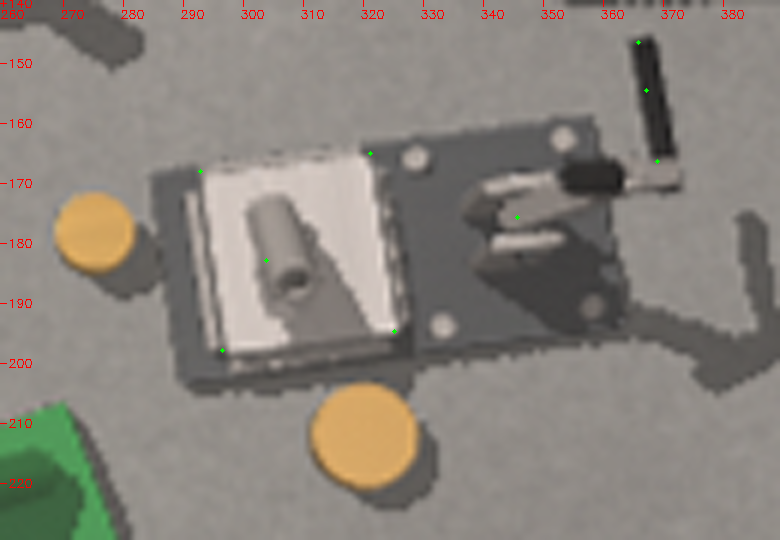

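View pics/s_nest2.png

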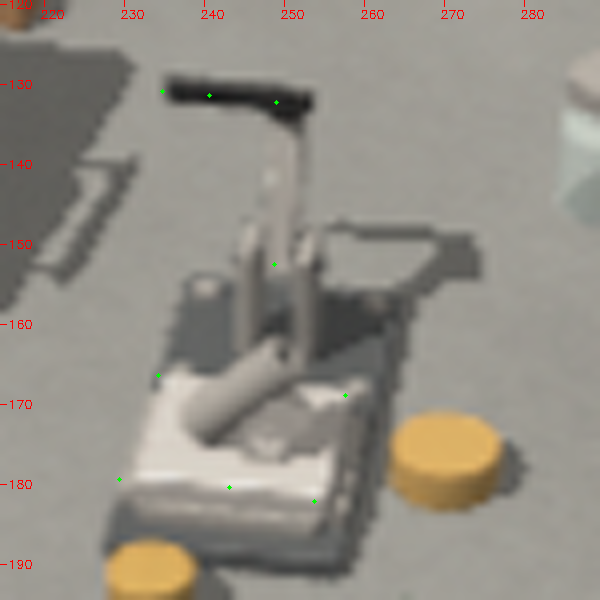

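```bash
cat > fit2.py <<'E'
exec(open("fit.py").read().split("r=least_squares")[0])
cs=np.array([[235,166.3],[259.5,168],[255.2,181.3],[230.3,180]])  # side: order per geometry
# corners order [+x,145],[+x,60],[-x,60],[-x,145] in side: +x is left; y145 near
cs=np.array([[230.3,179.3],[235,166.3],[259.5,168],[255.2,181.3]])
def g(p):
    d=p[4:6]; # side image shift (calib error)
    r=[proj("top",nest(p,corn))-ct, (proj("side",nest(p,corn))-cs)]
    r.append(proj("top",nest(p,[bar(p[3],65),bar(p[3],9)]))-[[366,147],[369,166]])
    r.append(proj("side",nest(p,[bar(p[3],65)]))-[[235.3,130.5]])
    return np.concatenate(r).ravel()
r=least_squares(g,[551,-233,.08,.1],loss="soft_l1"); p=r.x; print(p,g(p).reshape(-1,2).round(2)); np.save("nest.npy",p)
print("handle now",nest(p,[bar(p[3],42)]).round(1),"guide",nest(p,[[0,115,-50]]).round(1))
E
python3 fit2.py
```

```text
rod tip, collar, handle rear, mouth, tube foot, bar ends
[608.3 206.4  65.2] [ 0.02  0.01 -0.   -0.02]
[561.4 214.5  59.9] [ 0.31  0.07 -0.06 -0.3 ]
[ 518.6 -119.8   90.7] [ 0.61  0.11 -0.09 -0.48]
[ 618.3 -279.1  123.9] [-0.03 -0.01  0.    0.02]
[ 559.1 -283.8  126.1] [-2.69 -0.51  0.36  1.9 ]
[ 5.50329284e+02 -2.35001428e+02  8.94047009e-02  7.92359626e-02] [[-0.86  0.51]
 [ 2.22  0.4 ]
 [ 0.86  0.63]
 [ 0.14  0.29]
 [-0.39 -0.05]
 [-0.36 -0.02]
 [-1.5   0.75]
 [-0.95  0.63]
 [-0.05 -0.33]
 [ 0.09  0.46]
 [-0.32  0.14]]
handle now [[ 596.7 -281.3  122.9]] guide [[ 540.1 -120.5   12. ]]
```

```bash
cat >> h.py <<'E'
import json,os
def cmd():
    d=json.load(open("cmd.json")); return np.array(d["p"]),Ro.from_rotvec(d["r"])
def setcmd(p,r): json.dump({"p":list(map(float,p)),"r":list(map(float,r.as_rotvec()))},open("cmd.json","w"))
def did(t,a):  # record last row executed
    p,r=cmd(); setcmd(p+r.apply(t), r*Ro.from_rotvec(np.radians(a)))
def rel(P,R=None):
    p,r=cmd(); R=R or r
    print(np.round(r.inv().apply(np.array(P)-p),1).tolist(), np.degrees((r.inv()*R).as_rotvec()).round(2).tolist())
def frame(xd,yd):
    y=np.array(yd,float); y/=np.linalg.norm(y); x=np.array(xd,float); x-=y*(x@y); x/=np.linalg.norm(x)
    return Ro.from_matrix(np.c_[x,y,np.cross(x,y)])
def st():
    s=status.get_state(); R=Ro.from_rotvec(s["tool_rot"])
    print("t%.2f"%s["time"],s["eef_pos"].round(1),"y",R.as_matrix()[:,1].round(3),"x",R.as_matrix()[:,0].round(3),"F",s["wrist_force"].round(1),"op %.1f"%s["opening"],"J",s["joint_positions"].round(2).tolist())
    if os.path.exists("cmd.json"):
        p,r=cmd(); print(" err meas-cmd",(s["eef_pos"]-p).round(2),np.degrees((r.inv()*R).as_rotvec()).round(2))
E
python3 - <<'E'
from h import *
s=status.get_state(); R=Ro.from_rotvec(s["tool_rot"]); print(R.as_matrix().round(3))
setcmd([171.991,600.85,231.304],R); st()
yaw=.0894
D=frame([-np.sin(yaw),np.cos(yaw),0],[0,0,-1])
for sgn in(1,-1):
    D=frame([-sgn*np.sin(yaw),sgn*np.cos(yaw),0],[0,0,-1])
    rel([597,-281,240],D); rel([500,0,250],D)
E
```

```text
[[ 0.275 -0.001 -0.961]
 [ 0.961 -0.002  0.275]
 [-0.002 -1.     0.   ]]
t0.10 [171.8 600.3 230.2] y [-0.001 -0.002 -1.   ] x [ 0.275  0.961 -0.002] F [-1.1  0.  -0.2] op 85.2 J [1.17, 0.05, 1.61, -0.0, 1.48, -0.12]
 err meas-cmd [-0.2  -0.5  -1.13] [0. 0. 0.]
[-730.8, -7.5, -651.3] [-0.03, -21.1, -0.1]
[-487.4, -17.9, -480.7] [-0.03, -21.1, -0.1]
[-730.8, -7.5, -651.3] [0.14, 158.9, -0.04]
[-487.4, -17.9, -480.7] [0.14, 158.9, -0.04]
```

Request:
step_arm([
  [[-50, -2, -45], [0, -2, 0], 0],
  [[-100, -4, -90], [0, -4, 0], 0],
  [[-135, -6, -120], [0, -6, 0], 0],
  [[-170, -8, -152], [0, -8, 0], 0],
  [[-205, -10, -185], [0, -10, 0], 0],
  [[-240, -12, -218], [0, -12, 0], 0],
  [[-275, -14, -250], [0, -14, 0], 0],
  [[-310, -16, -282], [0, -16, 0], 0],
  [[-345, -18, -314], [0, -18, 0], 0],
  [[-370, -18, -340], [0, -20, 0], 0],
  [[-400, -18, -370], [0, -21, 0], 0],
  [[-400, -18, -370], [0, -21, 0], 0],
])

```text
time: 1.3
eef_pos: [419.0, 110.3, 248.9]
tool_rot: [-1.171, -1.267, 1.269]
wrist_force: [0.3, 0.2, -0.4]
opening: 85.4
```

Run:
```python
from h import *
did([-400,-18,-370],[0,-21,0]); st()
D=frame([-np.sin(.0894),np.cos(.0894),0],[0,0,-1])
rel([597,-281,165],D)
```

```text
t1.30 [419.  110.3 248.9] y [-0.    -0.002 -1.   ] x [-0.08   0.997 -0.001] F [ 0.3  0.2 -0.4] op 85.4 J [0.09, -0.44, 2.01, -0.0, 1.57, -1.56]
 err meas-cmd [ 1.41 -4.15 -1.05] [-0.03  0.44 -0.01]
[-409.5, 85.5, -144.1] [-0.05, -0.1, -0.09]
```

Request:
step_arm([
  [[-45, 5, -16], [0, 0, 0], 0.45],
  [[-90, 10, -32], [0, 0, 0], 0.45],
  [[-135, 16, -48], [0, 0, 0], 0.45],
  [[-180, 24, -64], [0, 0, 0], 0.45],
  [[-225, 32, -80], [0, 0, 0], 0.45],
  [[-270, 40, -96], [0, 0, 0], 0.45],
  [[-315, 50, -112], [0, 0, 0], 0.45],
  [[-360, 60, -127], [0, 0, 0], 0.45],
  [[-390, 65, -137], [0, 0, 0], 0.45],
  [[-409, 70, -144], [0, 0, 0], 0.45],
  [[-409, 75, -144], [0, 0, 0], 0.45],
  [[-409, 75, -144], [0, 0, 0], 0.45],
])

```text
time: 2.5
eef_pos: [596.4, -278.8, 172.5]
tool_rot: [-1.163, -1.273, 1.273]
wrist_force: [-0.1, 0.2, 0.3]
opening: 46.9
```

Run:
```python
from h import *
did([-409,75,-144],[0,0,0]); st()
t=imaging.capture("top"); s=imaging.capture("side")
crop(t,310,110,110,90,7,"pics/t1.png"); crop(s,205,70,90,110,5,"pics/s1.png")
```

```text
t2.50 [ 596.4 -278.8  172.5] y [-0.003  0.002 -1.   ] x [-0.088  0.996  0.003] F [-0.1  0.2  0.3] op 46.9 J [-0.55, 0.17, 1.58, 0.0, 1.39, -2.21]
 err meas-cmd [-0.49  1.62 -3.02] [ 0.1  -0.03 -0.24]
```

View pics/t1.png

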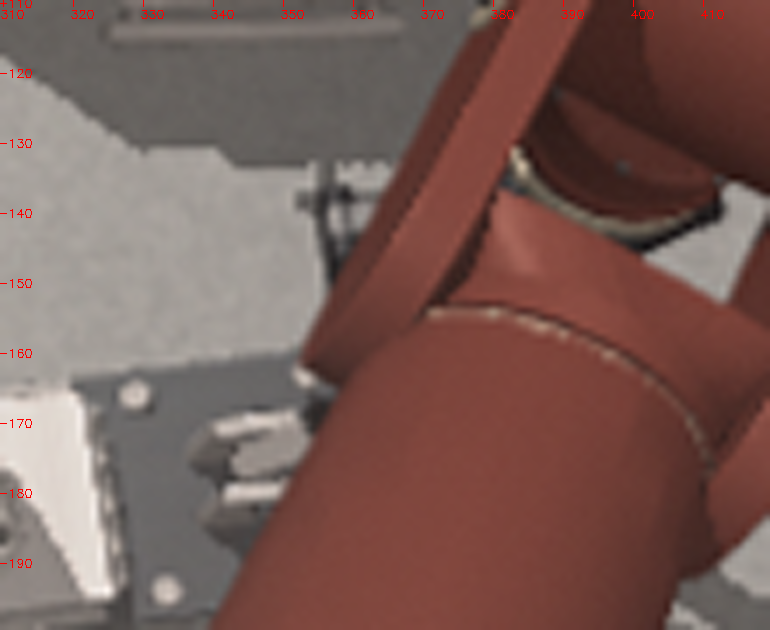

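View pics/s1.png

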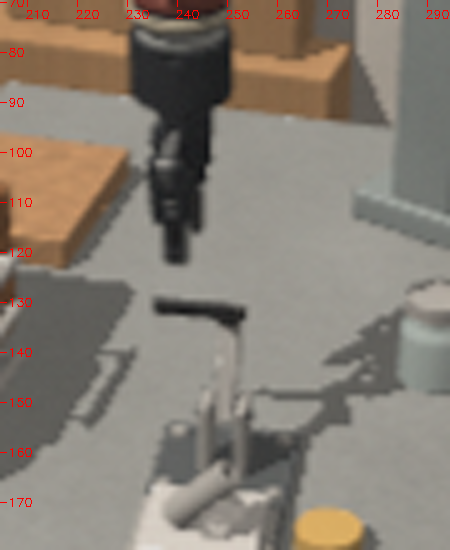

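The side view shows the open fingers at (240,120), centred over the handle bar at (240,131). The arm hides the handle from the top camera. I'll descend so the fingers straddle the bar.

Request:
step_arm([
  [[0, 20, 0], [0, 0, 0], 0.45],
  [[0, 40, 0], [0, 0, 0], 0.45],
  [[0, 55, 0], [0, 0, 0], 0.45],
  [[0, 66, 0], [0, 0, 0], 0.45],
  [[0, 66, 0], [0, 0, 0], 0.45],
])

```text
time: 3.1
eef_pos: [595.8, -279.1, 106.3]
tool_rot: [-1.163, -1.273, 1.274]
wrist_force: [0.3, -0.5, 0.1]
opening: 46.8
```

Run:
```python
from h import *
did([0,66,0],[0,0,0]); st()
s=imaging.capture("side")
crop(s,205,70,90,110,5,"pics/s2.png")
p=np.load("nest.npy")
# arc: handle pos per q, relative tool coordinates (tip 17 below bar)
P,r=cmd()
yaw=p[2]; u=np.array([-np.sin(yaw),np.cos(yaw),0]); xh=np.array([np.cos(yaw),np.sin(yaw),0])
h=np.array([p[0],p[1],62])
for q in [.08,.25,.45,.65,.85,1.05,1.25,1.45,1.65,1.85,2.02]:
    a=2.34-q; X=h+xh*42+u*79*np.cos(a)+[0,0,79*np.sin(a)-17+1.5]
    print(q,X.round(0),r.inv().apply(X-P).round(0))
```

```text
t3.10 [ 595.8 -279.1  106.3] y [-0.003  0.002 -1.   ] x [-0.088  0.996  0.002] F [ 0.3 -0.5  0.1] op 46.8 J [-0.55, 0.23, 1.63, 0.0, 1.28, -2.21]
 err meas-cmd [-0.95  1.43 -3.19] [ 0.11 -0.04 -0.21]
0.08 [ 597. -281.  107.] [-1.  2.  0.]
0.25 [ 596. -270.  115.] [10. -6.  0.]
0.45 [ 594. -256.  122.] [ 25. -12.   0.]
0.65 [ 593. -241.  125.] [ 40. -16.   0.]
0.85 [ 592. -225.  125.] [ 56. -16.   0.]
1.05 [ 590. -209.  122.] [ 71. -13.   0.]
1.25 [ 589. -195.  117.] [86. -7.  0.]
1.45 [ 588. -182.  108.] [99.  1.  0.]
1.65 [ 587. -171.   97.] [110.  13.   0.]
1.85 [ 586. -162.   84.] [119.  26.   0.]
2.02 [ 585. -157.   71.] [125.  38.   0.]
```

View pics/s2.png

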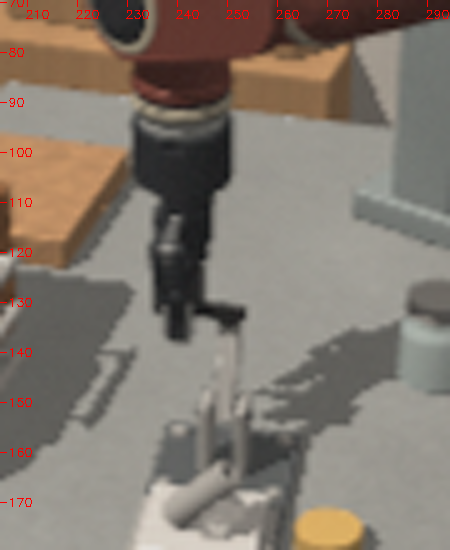

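The fingers straddle the bar: tips at (240,136), bar at (245,131), force about zero. Now I narrow the cage and swing along the arc.

Request:
step_arm([
  [[0, 0, 0], [0, 0, 0], 0.7],
  [[0, 0, 0], [0, 0, 0], 0.7],
  [[5, -3, 0], [0, 0, 0], 0.7],
  [[12, -7, 0], [0, 0, 0], 0.7],
  [[20, -10, 0], [0, 0, 0], 0.7],
  [[28, -13, 0], [0, 0, 0], 0.7],
  [[36, -15, 0], [0, 0, 0], 0.7],
  [[44, -16, 0], [0, 0, 0], 0.7],
  [[52, -16, 0], [0, 0, 0], 0.7],
  [[60, -15, 0], [0, 0, 0], 0.7],
])

```text
time: 4.15
eef_pos: [591.2, -219.2, 122.6]
tool_rot: [-1.164, -1.274, 1.273]
wrist_force: [-1.0, -0.8, -0.5]
opening: 25.6
```

Run:
```python
from h import *
did([60,-15,0],[0,0,0]); st()
s=imaging.capture("side")
crop(s,205,70,90,110,5,"pics/s3.png")
```

```text
t4.15 [ 591.2 -219.2  122.6] y [-0.001  0.001 -1.   ] x [-0.088  0.996  0.001] F [-1.  -0.8 -0.5] op 25.6 J [-0.47, 0.15, 1.69, 0.0, 1.3, -2.13]
 err meas-cmd [-0.37  1.55 -1.78] [ 0.01 -0.02 -0.17]
```

View pics/s3.png

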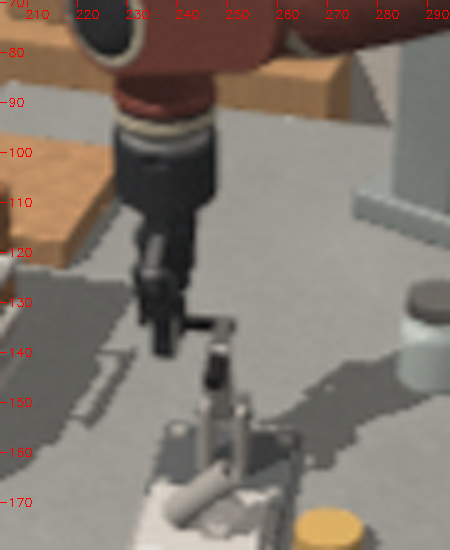

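The bar is carried in the cage at (243,134), and the arm is past upright with the rubber foot at (246,145). I continue over and down.

Request:
step_arm([
  [[8, 1, 0], [0, 0, 0], 0.7],
  [[16, 4, 0], [0, 0, 0], 0.7],
  [[24, 8, 0], [0, 0, 0], 0.7],
  [[32, 12, 0], [0, 0, 0], 0.7],
  [[40, 17, 0], [0, 0, 0], 0.7],
  [[47, 23, 0], [0, 0, 0], 0.7],
  [[53, 30, 0], [0, 0, 0], 0.7],
  [[59, 38, 0], [0, 0, 0], 0.65],
  [[62, 44, 0], [0, 0, 0], 0.6],
  [[64, 48, 0], [0, 0, 0], 0.5],
  [[64, 48, 0], [0, 0, 0], 0.5],
  [[64, 48, 0], [0, 0, 0], 0.5],
])

```text
time: 5.4
eef_pos: [586.2, -157.1, 75.4]
tool_rot: [-1.167, -1.273, 1.274]
wrist_force: [-0.4, 0.0, 0.2]
opening: 42.7
```

Run:
```python
from h import *
did([64,48,0],[0,0,0]); st()
s=imaging.capture("side")
crop(s,205,100,90,110,5,"pics/s4.png")
```

```text
t5.40 [ 586.2 -157.1   75.4] y [ 0. -0. -1.] x [-0.087  0.996 -0.   ] F [-0.4  0.   0.2] op 42.7 J [-0.38, 0.15, 1.78, -0.0, 1.21, -2.04]
 err meas-cmd [ 0.27  0.02 -0.88] [-0.06  0.01 -0.08]
```

View pics/s4.png

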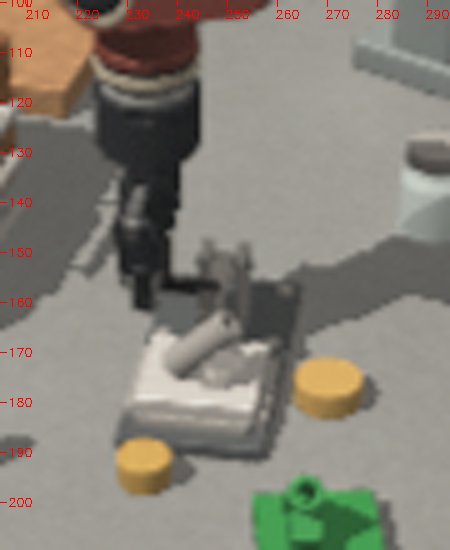

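The clamp is down, with its handle at (240,157) and the force back near zero. I lift away and look again.

Request:
step_arm([
  [[0, -20, 0], [0, 0, 0], 0.4],
  [[0, -60, 0], [0, 0, 0], 0.2],
  [[10, -110, 20], [0, 0, 0], 0],
  [[50, -140, 50], [0, 0, 0], 0],
  [[95, -150, 75], [0, 0, 0], 0],
  [[140, -150, 90], [0, 0, 0], 0],
  [[185, -150, 100], [0, 0, 0], 0],
  [[230, -150, 100], [0, 0, 0], 0],
  [[270, -150, 100], [0, 0, 0], 0],
  [[310, -150, 100], [0, 0, 0], 0],
  [[310, -150, 100], [0, 0, 0], 0],
])

```text
time: 6.55
eef_pos: [458.7, 146.7, 226.1]
tool_rot: [-1.164, -1.279, 1.276]
wrist_force: [0.3, -0.4, 1.1]
opening: 85.1
```

Run:
```python
from h import *
did([310,-150,100],[0,0,0]); st()
s=imaging.capture("side");t=imaging.capture("top"); cv2.imwrite("pics/side5.png",s[:,:,::-1]);cv2.imwrite("pics/top5.png",t[:,:,::-1])
crop(s,225,140,50,50,12,"pics/s5.png"); crop(t,285,150,60,50,12,"pics/t5.png")
```

```text
t6.55 [458.7 146.7 226.1] y [ 0.001  0.001 -1.   ] x [-0.093  0.996  0.001] F [ 0.3 -0.4  1.1] op 85.1 J [0.15, -0.3, 1.94, 0.0, 1.5, -1.51]
 err meas-cmd [-0.53  3.52  0.24] [-0.13 -0.33 -0.17]
```

View pics/s5.png

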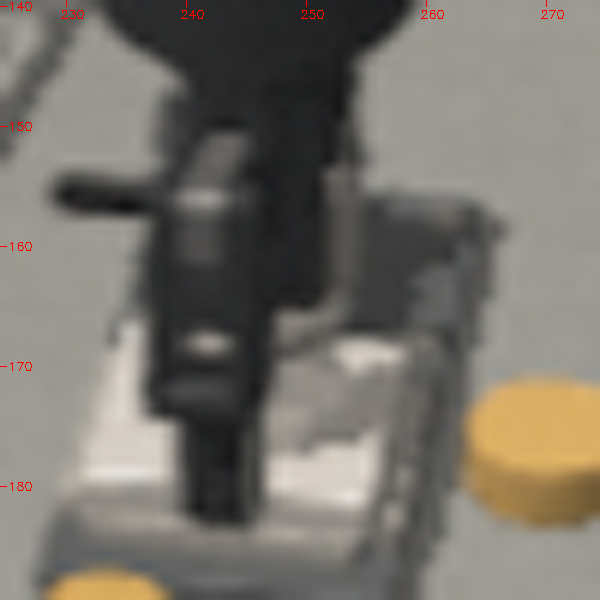

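View pics/t5.png

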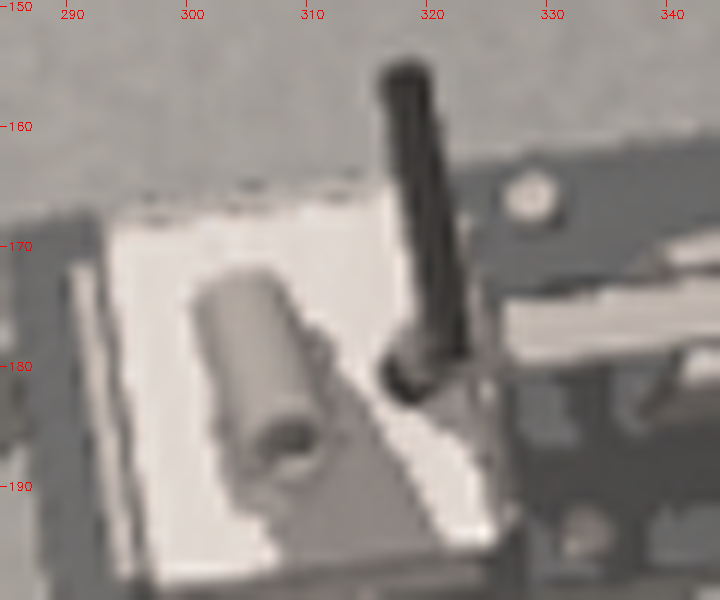

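```bash
cat > tube.py <<'E'
from h import *
import sys
s=cv2.imread("pics/side0.png")[:,:,::-1]; t=cv2.imread("pics/top5.png")[:,:,::-1]
def wire(mx,my,az,z=84):
    o=np.array([-np.cos(az),-np.sin(az),1])/2**.5*np.array([1,1,1]); o/=np.linalg.norm(o)
    l=np.array([-np.sin(az),np.cos(az),0]); n=np.cross(o,l); M=np.array([mx,my,z]); th=np.linspace(0,2*np.pi,40)
    c=lambda r,d:M+o*d+r*(np.cos(th)[:,None]*l+np.sin(th)[:,None]*n)
    return np.r_[c(12.5,0),c(6.8,0),c(12.5,-60),[M+o*d for d in range(0,60,10)]]
if __name__=="__main__":
    a=list(map(float,sys.argv[1:])); w=wire(*a)
    crop(s,225,155,40,30,14,"pics/a.png",w,"side"); crop(t,292,165,35,32,14,"pics/b.png",w,"top")
    A=cv2.imread("pics/a.png");B=cv2.imread("pics/b.png");h=max(len(A),len(B))
    o=np.zeros((h,A.shape[1]+B.shape[1],3),np.uint8);o[:len(A),:A.shape[1]]=A;o[:len(B),A.shape[1]:]=B
    cv2.imwrite("pics/"+"_".join(sys.argv[1:])+".png",cv2.resize(o,(800,int(h*800/o.shape[1])),interpolation=cv2.INTER_AREA))
E
python3 tube.py 517 -120 0.17 84; ls pics
```

```text
517_-120_0.17_84.png
a.png
b.png
c1.png
s1.png
s2.png
s3.png
s4.png
s5.png
s_nest.png
s_nest2.png
s_rod.png
side0.png
side0b.png
side5.png
t1.png
t5.png
t_nest.png
t_nest2.png
t_rod.png
top0.png
top0b.png
top5.png
```

View pics/517_-120_0.17_84.png

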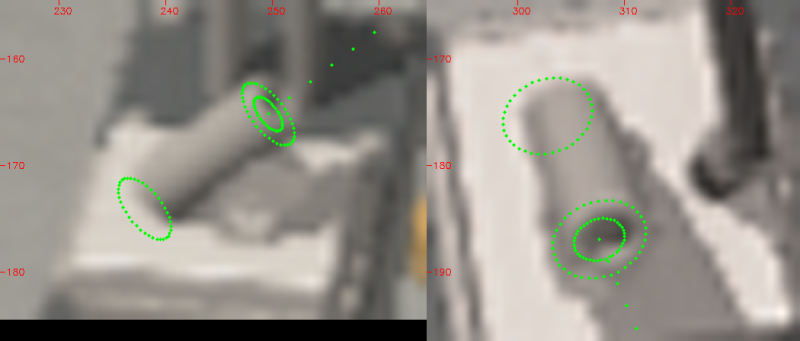

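```bash
python3 tube.py 519 -123 0.13 84
```

```text
(no output)
```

View pics/519_-123_0.13_84.png

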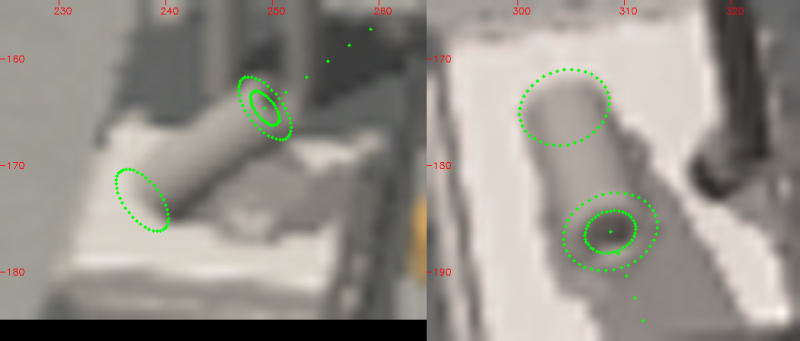

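```bash
cat > rod.py <<'E'
from h import *
s=cv2.imread("pics/side0.png")[:,:,::-1]; t=cv2.imread("pics/top0.png")[:,:,::-1]
def w(gx,gy,a,z=60):
    X=np.array([np.cos(a),np.sin(a),0]);Y=np.array([-np.sin(a),np.cos(a),0]);Z=np.array([0,0,1.]);G=np.array([gx,gy,z])
    th=np.linspace(0,2*np.pi,24)[:,None]; ci=lambda d,r:G+X*d+r*(np.cos(th)*Y+np.sin(th)*Z)
    L=[ci(47,13),ci(97,3)]
    for sy in(-8,8):
        for sz in(-9,9):
            L.append(np.array([G+X*k+Y*sy+Z*sz for k in np.linspace(-51,39,12)]))
    return np.concatenate(L)
import sys
a=list(map(float,sys.argv[1:])); q=w(*a)
crop(t,175,155,35,60,9,"pics/b.png",q,"top"); crop(s,185,205,60,50,8,"pics/a.png",q,"side")
A=cv2.imread("pics/a.png");B=cv2.imread("pics/b.png");o=np.zeros((540,800,3),np.uint8);o[:400,:480]=A;o[:540,480:795]=B
cv2.imwrite("pics/rod_"+"_".join(sys.argv[1:])+".png",o)
E
python3 rod.py 515 222 -0.17
```

View pics/rod_515_222_-0.17.png

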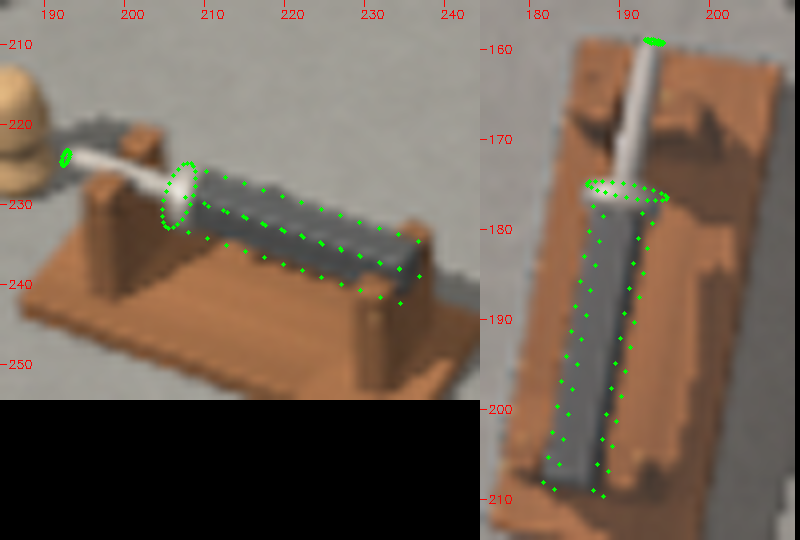

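```bash
cat > g.py <<'E'
from h import *
a=-.17; X=np.array([np.cos(a),np.sin(a),0]);Y=np.array([-np.sin(a),np.cos(a),0]);Z=np.array([0,0,1.])
G=np.array([516,222.5,60]); c=2**-.5; ty=X*c-Z*c
D=frame(Y,ty); T=G+19*ty
E
python3 - <<'E'
from g import *
st()
for d in(110,0): rel(T-d*ty,D); print((T-d*ty).round(1))
E
```

```text
t6.65 [459.3 143.6 225.8] y [ 0.001 -0.    -1.   ] x [-0.089  0.996 -0.   ] F [ 0.3 -0.6  0.6] op 85.5 J [0.15, -0.3, 1.94, -0.0, 1.5, -1.51]
 err meas-cmd [ 0.1   0.44 -0.07] [-0.1  -0.11 -0.07]
[90.6, 101.4, -1.3] [-44.78, 14.04, 5.7]
[452.6 233.4 124.3]
[70.9, 179.1, -76.6] [-44.78, 14.04, 5.7]
[529.2 220.2  46.6]
```

Request:
step_arm([
  [[15, 5, 0], [-7.5, 2.3, 1], 0],
  [[30, 15, 0], [-15, 4.7, 1.9], 0],
  [[45, 30, 0], [-22.5, 7, 2.9], 0],
  [[60, 45, 0], [-30, 9.4, 3.8], 0],
  [[75, 60, 0], [-37, 11.7, 4.8], 0],
  [[91, 80, 0], [-44.8, 14, 5.7], 0],
  [[91, 101, -1], [-44.8, 14, 5.7], 0],
  [[91, 101, -1], [-44.8, 14, 5.7], 0],
  [[91, 101, -1], [-44.8, 14, 5.7], 0],
])

```text
time: 7.55
eef_pos: [452.5, 232.8, 124.0]
tool_rot: [-1.882, -1.585, 0.658]
wrist_force: [0.7, 0.8, -0.2]
opening: 85.4
```

Run:
```python
from g import *
did([91,101,-1],[-44.8,14,5.7]); st(); rel(T,D)
s=imaging.capture("side");t=imaging.capture("top")
crop(s,180,150,100,110,5,"pics/a.png",[T-19*ty,T-d*ty if 0 else T-110*ty],"side"); crop(t,160,140,60,110,5,"pics/b.png",[T-19*ty,T-110*ty],"top")
A=cv2.imread("pics/a.png");B=cv2.imread("pics/b.png");cv2.imwrite("pics/g1.png",np.hstack([A,B]))
```

```text
t7.55 [452.5 232.8 124. ] y [ 0.696 -0.12  -0.708] x [ 0.17   0.986 -0.001] F [ 0.7  0.8 -0.2] op 85.4 J [0.6, -0.42, 2.35, -0.8, 0.76, -0.33]
 err meas-cmd [ 0.3  -0.96 -0.69] [0.07 0.02 0.06]
[-0.4, 110.6, -0.0] [0.02, 0.03, 0.02]
```

View pics/g1.png

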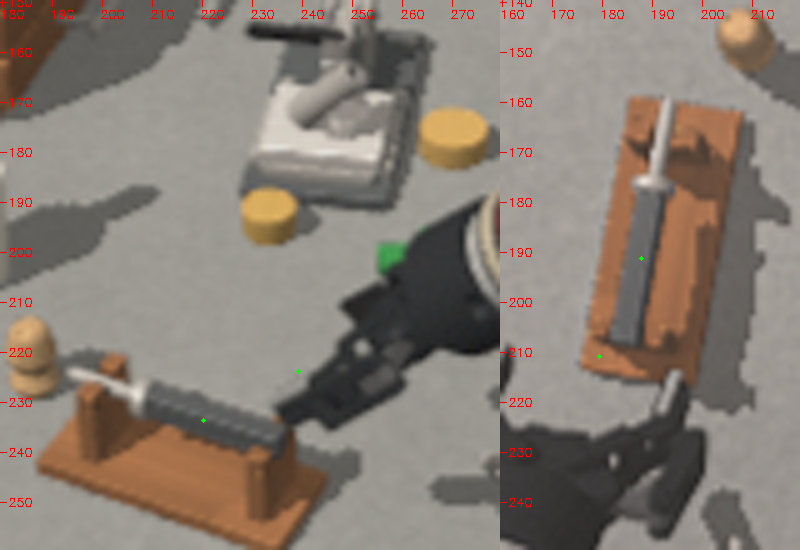

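Clearance looks right: the predicted TCP falls midway between the fingers and the grasp marker lies mid-handle. The clamp is visibly closed. I go in.

Request:
step_arm([
  [[0, 35, 0], [0, 0, 0], 0],
  [[0, 70, 0], [0, 0, 0], 0],
  [[0, 95, 0], [0, 0, 0], 0],
  [[0, 111, 0], [0, 0, 0], 0],
  [[0, 111, 0], [0, 0, 0], 0],
])

```text
time: 8.15
eef_pos: [532.1, 219.5, 46.8]
tool_rot: [-1.884, -1.584, 0.653]
wrist_force: [-0.2, -1.2, -0.3]
opening: 85.3
```

Run:
```python
from g import *
did([0,111,0],[0,0,0]); st(); rel(T,D)
s=imaging.capture("side");t=imaging.capture("top")
crop(s,180,150,100,110,5,"pics/a.png"); crop(t,160,140,60,110,5,"pics/b.png")
A=cv2.imread("pics/a.png");B=cv2.imread("pics/b.png");cv2.imwrite("pics/g2.png",np.hstack([A,B]))
```

```text
t8.15 [532.1 219.5  46.8] y [ 0.698 -0.121 -0.706] x [0.172 0.985 0.002] F [-0.2 -1.2 -0.3] op 85.3 J [0.47, -0.09, 2.25, -1.0, 0.53, -0.15]
 err meas-cmd [ 2.46 -1.07  0.49] [-0.06  0.21  0.08]
[-0.4, -0.4, -0.0] [0.02, 0.03, 0.02]
```

View pics/g2.png

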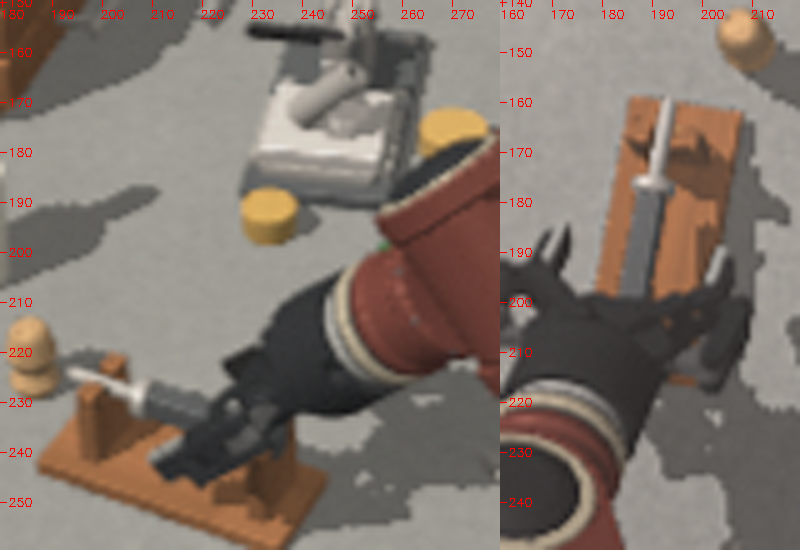

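The fingers straddle the handle, with tips at (168,187) and (203,193) in the top view and no contact. Closing now.

Request:
step_arm([
  [[0, 0, 0], [0, 0, 0], 0.5],
  [[0, 0, 0], [0, 0, 0], 0.8],
  [[0, 0, 0], [0, 0, 0], 1],
  [[0, 0, 0], [0, 0, 0], 1],
  [[0, 0, 0], [0, 0, 0], 1],
  [[0, 0, 0], [0, 0, 0], 1],
], squeeze=70)

```text
time: 8.85
eef_pos: [529.8, 221.1, 46.2]
tool_rot: [-1.881, -1.589, 0.655]
wrist_force: [-3.1, 0.8, 3.7]
opening: 15.3
```

Run:
```python
from g import *
st(); p,r=cmd(); print("world up 120 in tool:",r.inv().apply([0,0,120]).round(1), r.inv().apply([-30,0,160]).round(1))
```

```text
t8.85 [529.8 221.1  46.2] y [ 0.698 -0.118 -0.706] x [0.168 0.986 0.002] F [-3.1  0.8  3.7] op 15.3 J [0.47, -0.09, 2.25, -1.0, 0.53, -0.15]
 err meas-cmd [ 0.18  0.57 -0.03] [-0.05  0.06 -0.1 ]
world up 120 in tool: [ -0.  -84.8 -84.9] [  -5.1 -134.   -92.3]
```

Gripped (opening 15.3, about 16 wide). Lifting straight up.

Request:
step_arm([
  [[0, -7, -7], [0, 0, 0], 1],
  [[0, -20, -20], [0, 0, 0], 1],
  [[0, -40, -40], [0, 0, 0], 1],
  [[0, -60, -60], [0, 0, 0], 1],
  [[0, -85, -85], [0, 0, 0], 1],
  [[0, -110, -110], [0, 0, 0], 1],
  [[0, -110, -110], [0, 0, 0], 1],
])

```text
time: 9.55
eef_pos: [532.2, 222.1, 209.1]
tool_rot: [-1.883, -1.595, 0.643]
wrist_force: [0.4, 0.6, 0.3]
opening: 15.0
```

```bash
cat > ins.py <<'E'
from h import *
c=2**-.5
M=np.array([518.5,-122.5,84]); az=.1
def setup(M,az,pitch=np.pi/4):
    hz=np.array([np.cos(az),np.sin(az),0]); l=np.array([-np.sin(az),np.cos(az),0])
    d=hz*np.cos(pitch)-np.array([0,0,1])*np.sin(pitch)   # rod x (into tube)
    return d,l,frame(l,[0,0,-1]+0*d)
d,l,D=setup(M,az)
def tcp(back): # collar-face 'back' mm out of mouth; grasp point 47 behind collar
    Gp=M-d*(47+back); return Gp+np.array([0,0,-19.])
E
python3 - <<'E'
from ins import *
did([0,-110,-110],[0,0,0]); st()
s=imaging.capture("side");t=imaging.capture("top"); cv2.imwrite("pics/l1s.png",s[:,:,::-1]); cv2.imwrite("pics/l1t.png",t[:,:,::-1])
for b in(120,70,40,0): print(b,tcp(b).round(1)); rel(tcp(b),D)
E
```

```text
t9.55 [532.2 222.1 209.1] y [ 0.705 -0.114 -0.7  ] x [0.168 0.986 0.008] F [0.4 0.6 0.3] op 15.0 J [0.47, -0.38, 2.18, -0.65, 0.77, -0.59]
 err meas-cmd [2.66 1.52 7.23] [-0.55  0.3  -0.37]
120 [ 401.  -134.3  183.1]
[-371.4, -34.0, 60.6] [44.74, -14.63, -6.07]
70 [ 436.2 -130.8  147.7]
[-362.0, 15.1, 61.5] [44.74, -14.63, -6.07]
40 [ 457.3 -128.6  126.5]
[-356.4, 44.5, 62.0] [44.74, -14.63, -6.07]
0 [ 485.4 -125.8   98.2]
[-348.8, 83.8, 62.8] [44.74, -14.63, -6.07]
```

View pics/l1s.png

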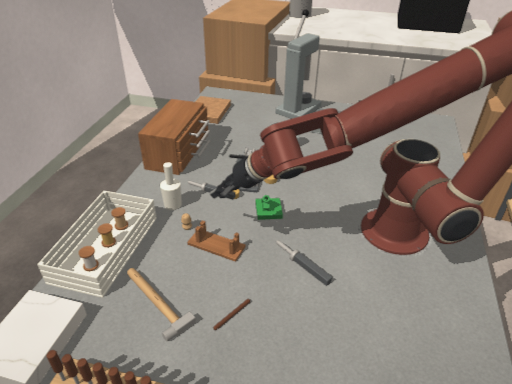

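View pics/l1t.png

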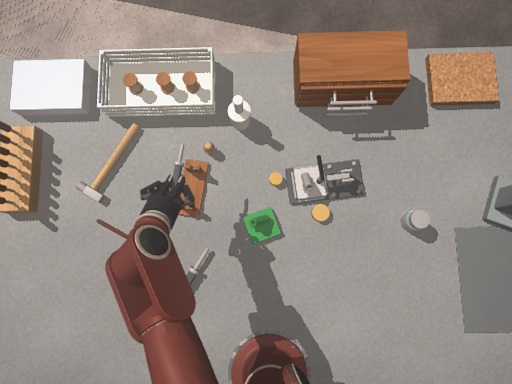

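Rod lifted level, and the rest stands empty at (215,243). Now I carry it to in front of the mouth while tilting it 45 degrees down.

Request:
step_arm([
  [[-35, -5, 5], [4, -1.5, -0.6], 1],
  [[-75, -10, 12], [9, -3, -1.2], 1],
  [[-115, -15, 18], [14, -4.6, -1.9], 1],
  [[-155, -20, 24], [19, -6.2, -2.6], 1],
  [[-195, -25, 30], [24, -7.8, -3.3], 1],
  [[-235, -30, 36], [29, -9.5, -4], 1],
  [[-275, -33, 42], [34, -11, -4.6], 1],
  [[-310, -34, 50], [38.5, -12.5, -5.2], 1],
  [[-345, -34, 56], [42, -13.7, -5.7], 1],
  [[-371, -34, 60.6], [44.7, -14.6, -6.1], 1],
  [[-371, -34, 60.6], [44.7, -14.6, -6.1], 1],
  [[-371, -34, 60.6], [44.7, -14.6, -6.1], 1],
])

```text
time: 10.85
eef_pos: [400.2, -133.4, 179.7]
tool_rot: [-1.156, -1.282, 1.278]
wrist_force: [-0.3, 1.1, -0.7]
opening: 14.9
```

Run:
```python
from ins import *
did([-371,-34,60.6],[44.7,-14.6,-6.1]); st(); rel(tcp(60),D)
s=imaging.capture("side");t=imaging.capture("top"); cv2.imwrite("pics/i1s.png",s[:,:,::-1]); cv2.imwrite("pics/i1t.png",t[:,:,::-1])
crop(s,220,100,80,100,5,"pics/a.png"); crop(t,270,145,75,100,5,"pics/b.png")
A=cv2.imread("pics/a.png");B=cv2.imread("pics/b.png");cv2.imwrite("pics/i1.png",np.hstack([A,B]))
```

```text
t10.85 [ 400.2 -133.4  179.7] y [-0.002  0.005 -1.   ] x [-0.098  0.995  0.005] F [-0.3  1.1 -0.7] op 14.9 J [-0.5, -0.43, 2.12, 0.0, 1.46, -2.17]
 err meas-cmd [-0.88  0.45 -3.32] [ 0.13  0.1  -0.25]
[-0.4, 42.4, -42.3] [0.04, -0.01, 0.03]
```

View pics/i1.png

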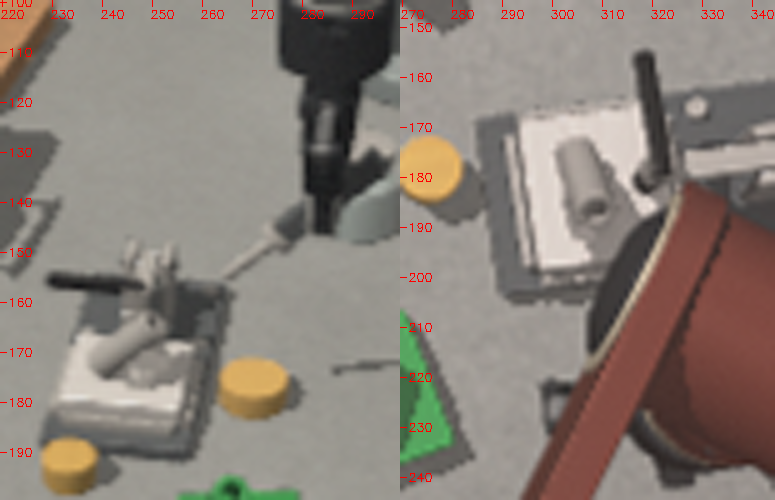

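Side view: the shaft runs from the collar at (277,146) to the tip at (263,156), and the mouth is at (250,163). The arm hides the top view here, so I check the camera against the robot using the lift pictures, where both cameras saw the rod.

```bash
cat > chk.py <<'E'
from h import *
def rodpts(pos,R,slip=0,th=45,lift=0):
    tx,ty,tz=R.as_matrix().T; a=np.radians(th)
    rx=ty*np.cos(a)+(-tz)*np.sin(a)*1.0   # rod x, tilted from finger dir towards -tz
    G=pos-19*ty+lift*np.cross(tx,rx)*1.0
    return G+rx*slip, rx, G
if __name__=="__main__":
    R=Ro.from_rotvec([-1.883,-1.595,.643]); pos=np.array([532.2,222.1,209.1])
    print("tz",R.as_matrix()[:,2].round(2))
    G,rx,_=rodpts(pos,R); print(G,rx)
    s=cv2.imread("pics/l1s.png")[:,:,::-1];t=cv2.imread("pics/l1t.png")[:,:,::-1]
    pts=np.array([G+rx*97,G+rx*47,G])
    print(proj("side",pts).round(1),proj("top",pts).round(1))
    crop(s,180,160,70,50,7,"pics/a.png",pts,"side");crop(t,160,135,40,50,7,"pics/b.png",pts,"top")
    A=cv2.imread("pics/a.png");B=cv2.imread("pics/b.png");cv2.imwrite("pics/chk.png",np.hstack([A,B]))
    R=Ro.from_rotvec([-1.156,-1.282,1.278]); pos=np.array([400.2,-133.4,179.7])
    G,rx,_=rodpts(pos,R); print(G,rx); pts=np.array([G+rx*97,G+rx*47,G]); s=cv2.imread("pics/i1s.png")[:,:,::-1]
    print(proj("side",pts).round(1)); crop(s,235,130,60,45,12,"pics/chk2.png",pts,"side")
E
python3 chk.py
```

```text
tz [-0.69  0.12 -0.71]
[518.81210735 224.26949988 222.40629928] [ 0.98577902 -0.16777779  0.00950443]
[[186.9 182. ]
 [202.2 186.7]
 [216.9 191.2]] [[182.  142.2]
 [178.5 161.5]
 [175.2 180. ]]
[ 400.24124414 -133.49676313  198.69970884] [ 0.70217869  0.07278016 -0.70827123]
[[263.5 155.5]
 [273.9 147.9]
 [283.9 140.5]]
```

View pics/chk.png

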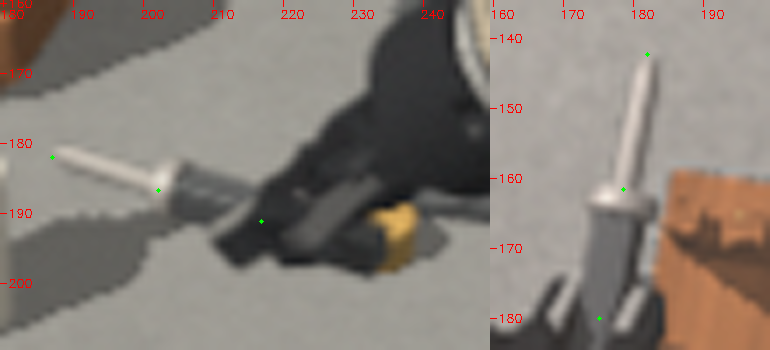

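View pics/chk2.png

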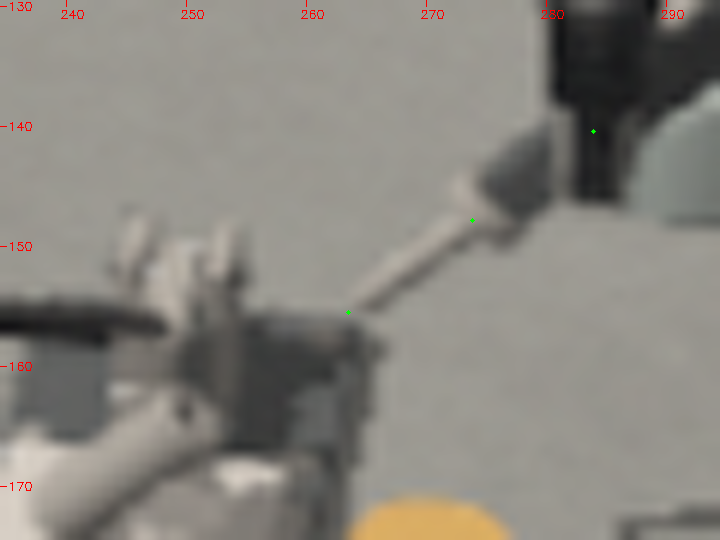

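The model agrees with both pictures: lateral within about 1 mm, rod about 1.5 mm short along its axis. I go to 10 mm short of the mouth, settle and check.

Request:
step_arm([
  [[0, 12, -12], [0, 0, 0], 1],
  [[0, 25, -25], [0, 0, 0], 1],
  [[0, 37, -37], [0, 0, 0], 1],
  [[0, 42, -43], [0, 0, 0], 1],
  [[0, 42, -43], [0, 0, 0], 1],
  [[0, 42, -43], [0, 0, 0], 1],
])

```text
time: 11.55
eef_pos: [443.9, -129.0, 140.4]
tool_rot: [-1.16, -1.285, 1.281]
wrist_force: [0.5, -0.6, -0.9]
opening: 15.2
```

```bash
sed -i 's/^M=.*;/M=np.array([519,-122.5,84.5]);/' ins.py
python3 - <<'E'
from ins import *
from chk import rodpts
did([0,42,-43],[0,0,0]); st()
s=imaging.capture("side");st();cv2.imwrite("pics/i2s.png",s[:,:,::-1])
S=status.get_state();R=Ro.from_rotvec(S["tool_rot"]);G,rx,_=rodpts(S["eef_pos"],R,-1.5)
tip=G+97*rx; w=tip-M; print("tip in mouth frame: axial out",-(w@d).round(1),"l",(w@l).round(2),"n",(w@np.cross(d,l)).round(2),"ang",np.degrees(np.arccos(rx@d)).round(2), "n dir",np.cross(d,l).round(2))
print(proj("side",[tip,M]).round(1))
crop(s,230,135,60,45,12,"pics/i2.png",[tip,G+47*rx,M,M+40*d],"side")
E
```

```text
t11.55 [ 443.9 -129.   140.4] y [ 0.002  0.002 -1.   ] x [-0.101  0.995  0.002] F [ 0.5 -0.6 -0.9] op 15.2 J [-0.45, -0.28, 2.07, 0.0, 1.35, -2.12]
 err meas-cmd [ 0.06  0.59 -0.69] [-0.06 -0.06 -0.08]
t11.60 [ 444.  -129.2  140.7] y [ 0.002  0.002 -1.   ] x [-0.1    0.995  0.002] F [-0.2  0.3 -1.3] op 14.8 J [-0.45, -0.28, 2.07, 0.0, 1.35, -2.12]
 err meas-cmd [ 0.16  0.34 -0.39] [-0.09 -0.03 -0.06]
tip in mouth frame: axial out 10.9 l 0.91 n 0.16 ang 0.16 n dir [0.7  0.07 0.71]
[[251.4 163.2]
 [249.3 164.6]]
```

View pics/i2.png

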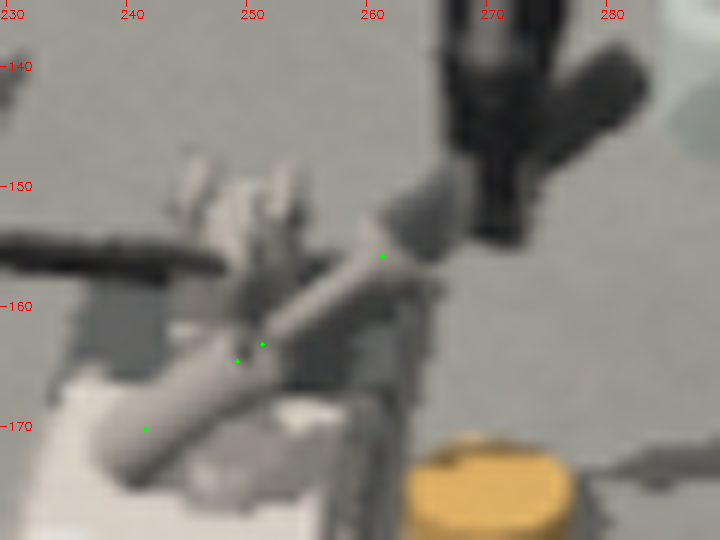

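Rod and tube axes line up in the side view within about 0.5 px. Inserting gently.

Request:
step_arm([
  [[-0.6, 3, -3], [0, 0, 0], 1],
  [[-0.6, 6, -6], [0, 0, 0], 1],
  [[-0.6, 9, -9], [0, 0, 0], 1],
  [[-0.6, 12, -12], [0, 0, 0], 1],
  [[-0.6, 15, -15], [0, 0, 0], 1],
  [[-0.6, 15, -15], [0, 0, 0], 1],
])

```text
time: 12.2
eef_pos: [458.9, -128.3, 124.4]
tool_rot: [-1.158, -1.284, 1.28]
wrist_force: [-1.1, 0.7, -0.6]
opening: 15.2
```

```bash
cat > mon.py <<'E'
from ins import *
from chk import rodpts
import sys
a=list(map(float,sys.argv[2].split(","))); did(a,[0,0,0]); st()
s=imaging.capture("side")
S=status.get_state();R=Ro.from_rotvec(S["tool_rot"]);G,rx,_=rodpts(S["eef_pos"],R,-1.5)
w=G+97*rx-M; print("F",S["wrist_force"].round(1),"axial out",-(w@d).round(1),"l",(w@l).round(2),"n",(w@np.cross(d,l)).round(2),"ang",np.degrees(np.arccos(rx@d)).round(2))
crop(s,230,135,60,45,12,"pics/%s.png"%sys.argv[1])
E
python3 mon.py i3 -0.6,15,-15
```

```text
t12.20 [ 458.9 -128.3  124.4] y [ 0.     0.003 -1.   ] x [-0.1    0.995  0.003] F [-1.1  0.7 -0.6] op 15.2 J [-0.43, -0.22, 2.05, 0.0, 1.31, -2.1]
 err meas-cmd [ 0.04  0.37 -1.73] [ 0.01 -0.01 -0.13]
F [-0.8 -0.6 -0.8] axial out -11.0 l 0.32 n -0.79 ang 0.12
```

View pics/i3.png

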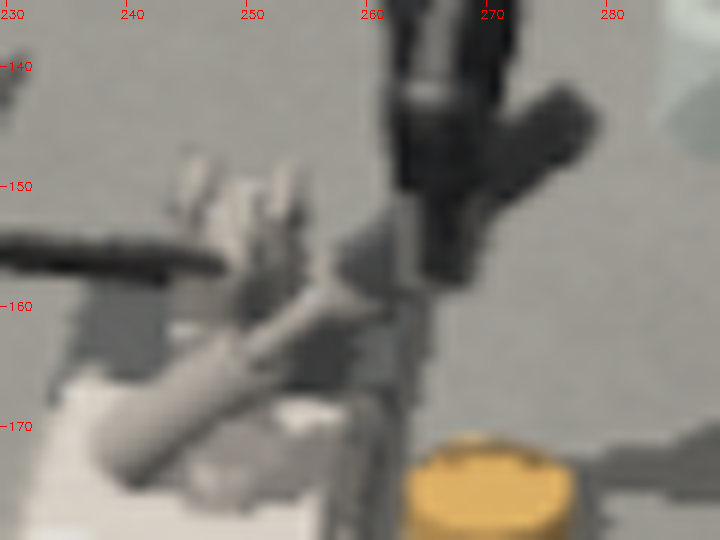

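The shaft has entered the mouth at (250,163.5), with no force. Continuing.

Request:
step_arm([
  [[0, 3, -4], [0, 0, 0], 1],
  [[0, 6, -7], [0, 0, 0], 1],
  [[0, 9, -10], [0, 0, 0], 1],
  [[0, 12, -13], [0, 0, 0], 1],
  [[0, 15, -16], [0, 0, 0], 1],
  [[0, 15, -16], [0, 0, 0], 1],
])

```text
time: 12.85
eef_pos: [475.1, -126.8, 109.4]
tool_rot: [-1.159, -1.284, 1.28]
wrist_force: [-0.4, -0.5, -4.4]
opening: 14.9
```

```bash
python3 mon.py i4 0,15,-16
```

```text
t12.85 [ 475.1 -126.8  109.4] y [ 0.001  0.003 -1.   ] x [-0.1    0.995  0.002] F [-0.4 -0.5 -4.4] op 14.9 J [-0.41, -0.16, 2.03, 0.0, 1.27, -2.09]
 err meas-cmd [ 0.26  0.28 -1.69] [-0.03 -0.01 -0.11]
F [-0.4 -0.9 -3.7] axial out -33.0 l 0.24 n -0.01 ang 0.12
```

View pics/i4.png

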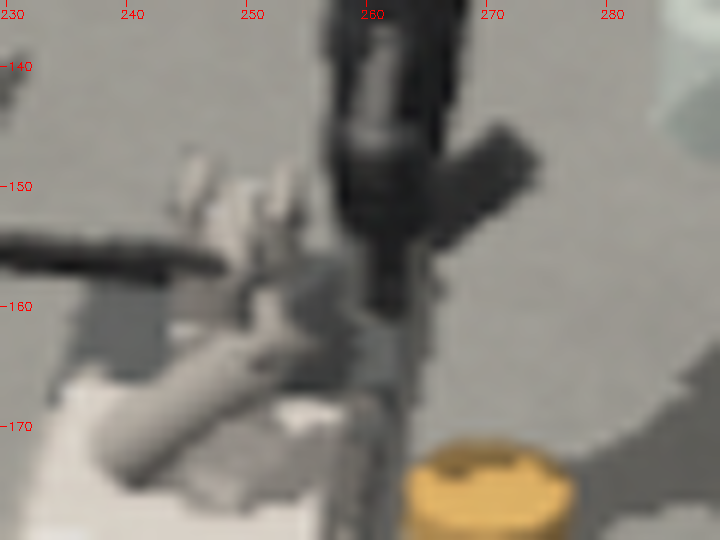

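A small downward force (−4 N) means the shaft is rubbing the upper wall. I trim about 1 mm lower and continue.

Request:
step_arm([
  [[0, 1.5, 0], [0, 0, 0], 1],
  [[0, 4, -3], [0, 0, 0], 1],
  [[0, 6, -5], [0, 0, 0], 1],
  [[0, 8, -7], [0, 0, 0], 1],
  [[0, 10, -9], [0, 0, 0], 1],
  [[0, 10, -9], [0, 0, 0], 1],
])

```text
time: 13.5
eef_pos: [484.2, -125.8, 99.9]
tool_rot: [-1.16, -1.285, 1.28]
wrist_force: [-0.4, -0.2, -2.2]
opening: 14.9
```

```bash
python3 mon.py i5 0,10,-9
```

```text
t13.50 [ 484.2 -125.8   99.9] y [ 0.002  0.003 -1.   ] x [-0.1    0.995  0.002] F [-0.4 -0.2 -2.2] op 14.9 J [-0.4, -0.13, 2.02, 0.0, 1.25, -2.08]
 err meas-cmd [ 0.45  0.33 -1.23] [-0.07 -0.01 -0.1 ]
F [ 0.2 -0.4 -1.6] axial out -46.3 l 0.23 n -0.17 ang 0.14
```

View pics/i5.png

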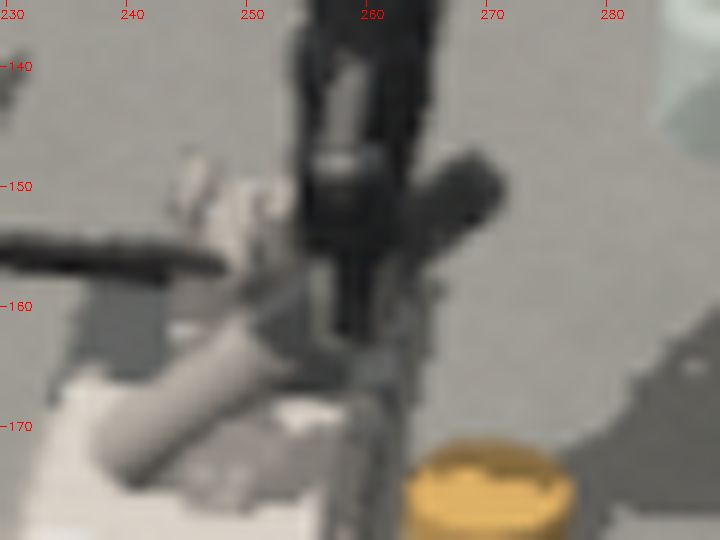

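The collar is nearly at the mouth, around (251,161). Now the last millimetres, slowly, until the force shows the stop.

Request:
step_arm([
  [[0, 1, -0.7], [0, 0, 0], 1],
  [[0, 1.7, -1.4], [0, 0, 0], 1],
  [[0, 2.4, -2.1], [0, 0, 0], 1],
  [[0, 3.1, -2.8], [0, 0, 0], 1],
  [[0, 3.1, -2.8], [0, 0, 0], 1],
])

```text
time: 14.05
eef_pos: [485.3, -125.9, 99.0]
tool_rot: [-1.156, -1.281, 1.283]
wrist_force: [-14.8, 1.8, 15.1]
opening: 15.0
```

```bash
python3 mon.py i6 0,3.1,-2.8
```

```text
t14.05 [ 485.3 -125.9   99. ] y [-0.004  0.002 -1.   ] x [-0.1    0.995  0.003] F [-14.8   1.8  15.1] op 15.0 J [-0.4, -0.12, 2.01, 0.0, 1.26, -2.07]
 err meas-cmd [-1.3  -0.04  1.01] [ 0.26 -0.04 -0.11]
F [-14.6   0.1  14.8] axial out -47.9 l 0.12 n -0.55 ang 0.23
```

View pics/i6.png

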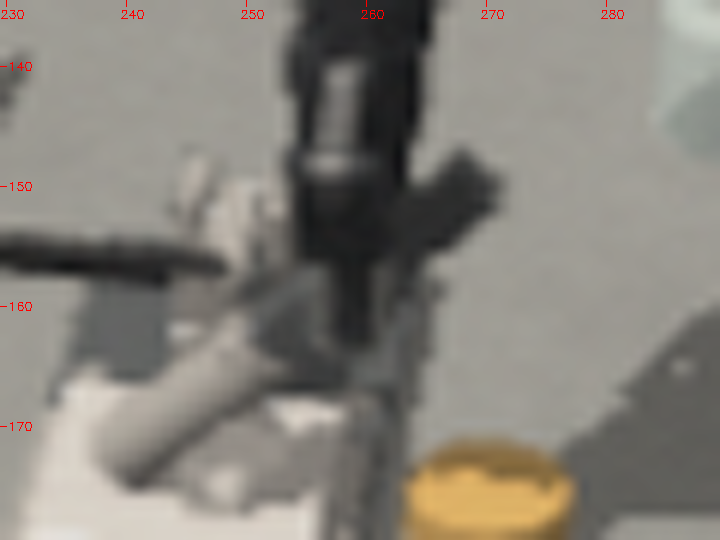

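There is an axial reaction of 21 N (−14.8, 0, +14.9), straight along the tube at the expected depth: the collar is on the mouth. I hold here, then draw out.

Request:
step_arm([
  [[0, -0.3, 0.3], [0, 0, 0], 1],
  [[0, -0.5, 0.5], [0, 0, 0], 1],
  [[0, -0.5, 0.5], [0, 0, 0], 1],
  [[0, -0.5, 0.5], [0, 0, 0], 1],
  [[0, -0.5, 0.5], [0, 0, 0], 1],
])

```text
time: 14.6
eef_pos: [485.2, -125.9, 99.0]
tool_rot: [-1.157, -1.282, 1.282]
wrist_force: [-10.1, 0.9, 9.6]
opening: 15.2
```

```bash
python3 mon.py i7 0,-0.5,0.5
```

```text
t14.60 [ 485.2 -125.9   99. ] y [-0.002  0.002 -1.   ] x [-0.1    0.995  0.002] F [-10.1   0.9   9.6] op 15.2 J [-0.4, -0.12, 2.01, 0.0, 1.25, -2.07]
 err meas-cmd [-0.85  0.03  0.5 ] [ 0.15 -0.03 -0.1 ]
F [-10.3  -0.2   9.3] axial out -47.8 l 0.11 n -0.4 ang 0.14
```

The position is unchanged with less push, so it is a hard stop. Drawing out along the axis.

Request:
step_arm([
  [[0, -3, 3], [0, 0, 0], 1],
  [[0, -7, 7], [0, 0, 0], 1],
  [[0, -12, 12], [0, 0, 0], 1],
  [[0, -17, 17], [0, 0, 0], 1],
  [[0, -22, 22], [0, 0, 0], 1],
  [[0, -27, 27], [0, 0, 0], 1],
  [[0, -33, 33], [0, 0, 0], 1],
  [[0, -39, 39], [0, 0, 0], 1],
  [[0, -47, 47], [0, 0, 0], 1],
  [[0, -57, 57], [0, 0, 0], 1],
  [[0, -67, 67], [0, 0, 0], 1],
  [[0, -67, 67], [0, 0, 0], 1],
])

```text
time: 15.85
eef_pos: [419.5, -133.1, 166.3]
tool_rot: [-1.164, -1.285, 1.279]
wrist_force: [0.4, 0.4, -0.4]
opening: 15.1
```

```bash
python3 mon.py i8 0,-67,67
python3 - <<'E'
from ins import *
s=imaging.capture("side");crop(s,215,110,100,75,8,"pics/i8b.png")
# final: rod level, heading radial at a position left, clear of things
a=np.arctan2(0,1)
for (x,y) in ((420,-60),(430,0)):
    az=np.arctan2(y,x); X=np.array([np.cos(az),np.sin(az),0]); ty=(X-[0,0,1])/2**.5
    rel(np.array([x,y,270]),frame([-np.sin(az),np.cos(az),0],ty))
E
```

```text
t15.85 [ 419.5 -133.1  166.3] y [ 0.004  0.001 -1.   ] x [-0.099  0.995  0.   ] F [ 0.4  0.4 -0.4] op 15.1 J [-0.48, -0.37, 2.1, 0.0, 1.41, -2.15]
 err meas-cmd [ 0.11 -0.44  0.84] [-0.21  0.04  0.02]
F [-0.  -0.6 -2. ] axial out 45.9 l -0.4 n 0.35 ang 0.22
[72.3, -104.5, -8.0] [-44.74, 13.11, 5.47]
[131.0, -104.4, -23.9] [-44.92, 5.4, 2.28]
```

View pics/i8b.png

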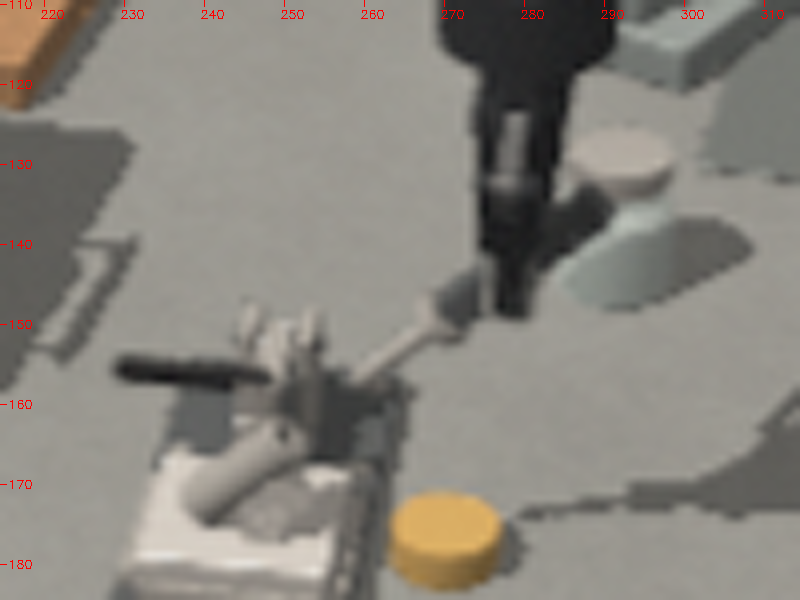

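The rod is out, with its tip at (258,157) clear of the mouth (250,163). The guide and clamp are in place. Next I raise it and level it at a roomy spot.

Run:
```python
from ins import *
az=.1; X=np.array([np.cos(az),np.sin(az),0]); ty=(X-[0,0,1])/2**.5
rel(np.array([550,50,285]),frame([-np.sin(az),np.cos(az),0],ty))
```

```text
[168.8, -119.3, -148.3] [-44.96, -0.03, 0.02]
```

Request:
step_arm([
  [[0, -30, 0], [0, 0, 0], 1],
  [[10, -60, 0], [-5, 0, 0], 1],
  [[30, -85, -20], [-10, 0, 0], 1],
  [[50, -105, -40], [-15, 0, 0], 1],
  [[70, -119, -60], [-20, 0, 0], 1],
  [[90, -119, -80], [-25, 0, 0], 1],
  [[110, -119, -100], [-30, 0, 0], 1],
  [[130, -119, -120], [-35, 0, 0], 1],
  [[150, -119, -135], [-40, 0, 0], 1],
  [[169, -119, -148], [-45, 0, 0], 1],
  [[169, -119, -148], [-45, 0, 0], 1],
  [[169, -119, -148], [-45, 0, 0], 1],
])

```text
time: 17.15
eef_pos: [549.2, 50.5, 282.7]
tool_rot: [-1.679, -1.859, 0.769]
wrist_force: [0.2, 0.2, -0.1]
opening: 15.2
```

Request:
step_arm([
  [[0, 0, 0], [0, 0, 0], 1],
  [[0, 0, 0], [0, 0, 0], 1],
  [[0, 0, 0], [0, 0, 0], 1],
  [[0, 0, 0], [0, 0, 0], 1],
  [[0, 0, 0], [0, 0, 0], 1],
  [[0, 0, 0], [0, 0, 0], 1],
])

```text
time: 17.75
eef_pos: [549.7, 50.0, 284.1]
tool_rot: [-1.682, -1.86, 0.766]
wrist_force: [0.3, -0.3, -1.0]
opening: 15.1
```

Run:
```python
from h import *
did([169,-119,-148],[-45,0,0]); st()
s=imaging.capture("side");t=imaging.capture("top")
st(); print(status.get_state()["joint_vel"].round(4))
cv2.imwrite("pics/fs.png",cv2.resize(s[:,:,::-1],(800,600)));cv2.imwrite("pics/ft.png",cv2.resize(t[:,:,::-1],(800,600)))
crop(s,170,75,90,70,8,"pics/fsc.png"); crop(t,225,100,160,110,5,"pics/ftc.png")
```

```text
t17.75 [549.7  50.  284.1] y [ 0.705  0.072 -0.706] x [-0.099  0.995  0.002] F [ 0.3 -0.3 -1. ] op 15.1 J [-0.13, -0.67, 2.23, 0.22, 0.82, -1.88]
 err meas-cmd [ 0.   -0.25 -0.61] [-0.05  0.08 -0.05]
t17.85 [549.7  50.1 284. ] y [ 0.705  0.072 -0.706] x [-0.1    0.995  0.002] F [ 0.4  0.1 -1.5] op 15.0 J [-0.13, -0.67, 2.23, 0.22, 0.82, -1.88]
 err meas-cmd [-0.03 -0.13 -0.67] [-0.05  0.07 -0.06]
[ 0.0013  0.0005 -0.0003 -0.0003 -0.0002  0.0018]
```

View pics/fs.png

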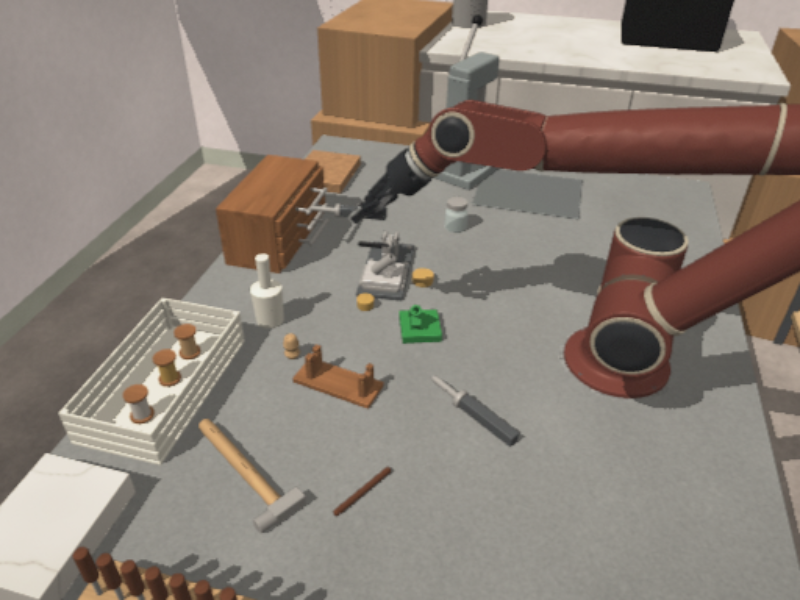

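View pics/ftc.png

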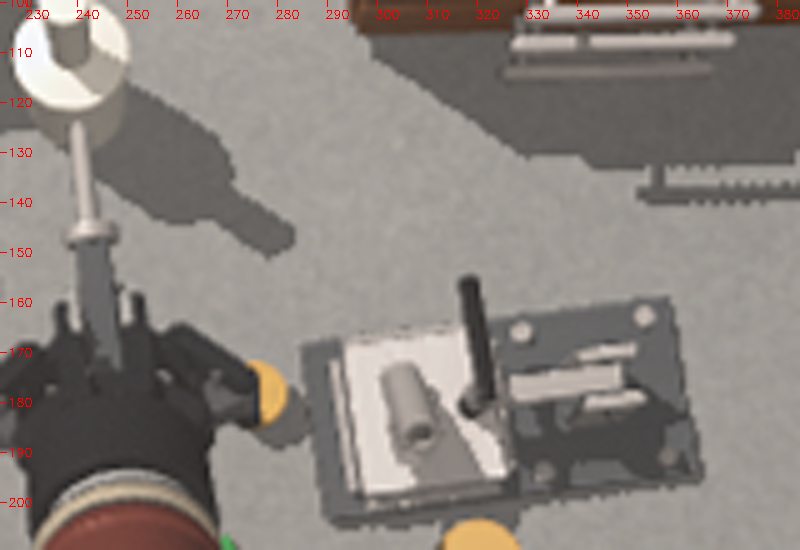

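View pics/fsc.png

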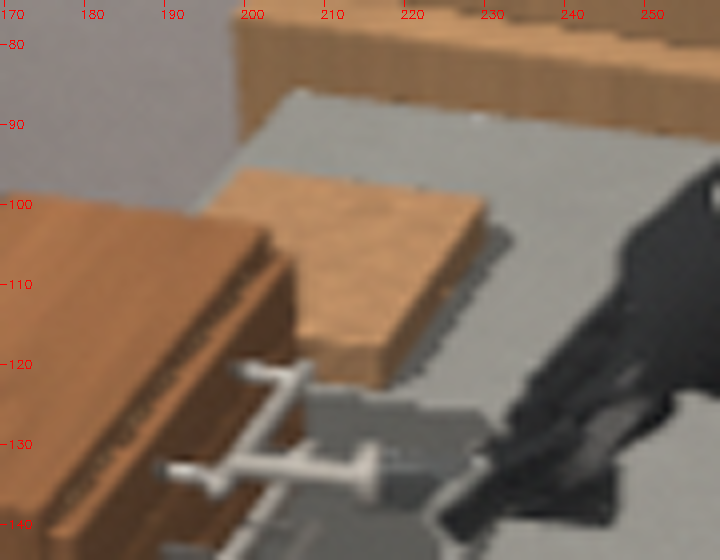

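Run:
```python
from h import *
from chk import rodpts
S=status.get_state();R=Ro.from_rotvec(S["tool_rot"]);G,rx,_=rodpts(S["eef_pos"],R,-1.5);p=[G+97*rx,G+47*rx]
print(np.round(p,1),proj("side",p).round(1),proj("top",p).round(1))
```

```text
[[631.3  58.2 297.6]
 [581.6  53.2 297.5]] [[198.3 133.2]
 [214.4 134.6]] [[240.3 124.7]
 [242.7 145.5]]
```

The tip (198,133) and collar (214,134) in the side view match the level prediction, at about 297 mm height. Handing in.

```bash
python3 -c "
from plant import job; print(job.close_job())"
```

```text
the job is handed in; nothing more can be done
None
```

The job is done and handed in at about 18 s of the 69 s allowed; the hand-in gives no verdict.

**What I did:**
- I carried the clamp handle over in a loose cage of the fingers until the arm lay level on the guide's base.
- I picked the smaller rod off its rest and pushed it into the tube until the collar stopped. The push-back was about 21 N along the tube, and the rod did not move when I eased the push, so it was a hard stop.
- I held it there for about half a second, then drew it straight out.

**Last checks:**
- **Rod:** it is held level at about 297 mm above the bench with a finger opening of 15 mm. It is still, and clear of the guide and clamp.
- **Clamp and guide:** the last pictures show the clamp closed and the guide sitting in its nest.
- **Other things on the bench:** none of those in view appears moved.

**Not confirmed:**
- I had no direct reading of the clamp's pressing force or its joint angle, so those are judged from the pictures only.
- The side view agreed with the predicted rod position. The top view differed sideways by 1.5 to 2 pixels, about 4 mm.

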